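# Count to the third gap of the filter rack and push the polarizer in

## Robot

A 6-joint arm with a two-finger parallel gripper is mounted at the origin on the work surface. World frame = base frame: x ahead of the robot, y to its left, z up, the work surface at z = 0. Lengths are in mm, angles in rad, forces in N, time in s.
With the tool pointing down it reaches from about 425 to 925 mm from the base axis. Payload 12.5 kg.
Tool frame: the origin (TCP) lies at the very end of the fingers, on their centre line; the grasp point (between the pads) lies behind it (ctrl.grip_point_offset is the z of the grasp point in the tool frame, in mm); z points along the fingers, x is the direction in which the jaws open and shut, and the axes are right-handed (so a half turn about z gives the same grasp; the last joint's range is limited). The gripper opens to 85 mm and grips with 20 to 120 N. Pads are 22 mm wide; open, the fingers measure 114 mm over their backs; the gripper's body (76 mm by 85 mm) begins 54 mm behind the grasp point. The pads swing forward as they close: fully open they stand 13 mm farther back than shut.
Start: joints at [1.124, 0.491, 1.559, -0, 1.092, -0.106], TCP at [208.884, 589.078, 231.327] pointing down, gripper open.
Joint ranges: [-3.1, 3.1], [-0.84, 2.19], [0.05, 2.79], [-1.13, 4.28], [0.06, 2.93], [-2.69, 2.69]. Speed limits (rad/s): [2.22, 2.22, 2.79, 3.14, 3.14, 3.14].

## Interface

Orientations are given as a rotation vector (axis times angle).
In Python, from rig import ctrl gives the robot as it stands.
- The arm moves only by the tool step_arm, never from a script. Its argument "deltas" is a list of rows, each an object of numbers: "dx", "dy", "dz": the shift along the tool's x, y, z in units of 10 cm (1.0 is 10 cm); "rx", "ry", "rz": the turn, a rotation vector about the tool's x, y, z in units of 360 degrees (1.0 is 360 degrees); "claw": the closure, from -1 (fully open) to 1 (shut), so that 0 is half open. A call has 1 to 12 rows; each row is the pose to reach, as a shift and turn from the pose commanded when the call began, along the tool's axes at that moment, turning the shorter way round; what a row does not reach only later rows make up. A row lasts 1/10 s, in which the tool goes at most 50 mm and 8.59 degrees, less where a joint would pass 70% of its speed; a pose out of reach is approached as far as the arm can. A call with a number of a shift or a turn outside -1 to 1 is refused whole. A call with a gripper value outside its range is refused whole. The fingers move at their own pace and stop on an object; the grip force is fixed at half the most. Time passes only in rows, so rows that repeat a pose let the fingers close. It gives the time, the measured TCP pose, the force and the opening at its end, in the units of the state.
- ctrl.get_obs(): the state, without advancing time (a new reading comes with each control period).
- ctrl.snapshot(name): name is "scene" or "top" or "wrist"; returns the picture (400x640x3 uint8, blue, green, red); there is no depth.
- ctrl.calibration(name): a dict with "fx", "fy", "cx", "cy" (pixels), "position" and "orientation" of the camera in the world. Camera axes: x right, y down, z forward; pixel columns grow to the right and rows downward; lengths in mm; the calibration is good to about 2 mm. A picture is of the moment at which its call begins: read the wrist's pose just before it. calibration takes no time and is no camera call; for the wrist camera it gives the pose at the moment of the call.
- ctrl.finish_job(): hands the job in, once; it reports no verdict.
The state is a dict: "t": time; "joints": joint angles; "dq": joint speeds; "joint_efforts": joint torques, N m; "ee_pos": TCP position; "tool_rot": TCP orientation; "contact_force": force on the tool from outside, world axes, zero at the start; "wrist_torque": the same for the moment, N m; "grip_width": finger opening in mm.
Only numpy, scipy, OpenCV 4.12 (cv2) and the standard library are available. Lean on these libraries where they do the work, as an engineer would, in place of code of your own. Each camera call takes 0.05 s, during which the arm holds its last target.

## Task

Find the third gap of the filter rack by feel, counting from the end nearest the bench clamp and counting every gap whether empty or filled: run a fingertip along the top of the back rail so that it presses down the sprung studs of the first, second and third gaps in turn, and press none beyond the third. Then push the loose round filter that lies in front of the rack across the bench into that third gap until it is fully home against the rail. Do not lift or tip the filter, and leave the stored filters and everything else on the bench where they are.

Things in the scene. Friction and masses are not known exactly. Their poses are not given: they have to be found in the camera images.
- rack: Aluminium rack fixed to the bench: 7 upright fins (4 mm thick, 18 mm tall, 50 mm long in x) form 6 gaps 46 mm wide, centred at y = +125, +75, +25, -25, -75, -125 mm. Origin at bench level, z up. Gaps open to -x (robot side) at x = -37 mm and end at the back rail's face, x = +13 mm. No floor: things slide in on the bench. A 40 mm filter fully home has its centre at x = -7 mm.
- rail_mid (a point): Middle of the back rail's flat top, 30 mm above the bench, at x = +30, y = 0 mm in the rack's frame; axes as the rack's. The rail is 34 mm wide in x, 304 mm long in y. In line with each gap a sprung domed stud stands on its centre line, 31 mm across and 5 mm proud. A fingertip sliding along 1 mm above the flat top rides over the shallow domes and presses them one by one.
- filter: The loose glass polarizer filter: a round filter in a deep aluminium ring, lying flat on the bench in front of the rack, 40 mm across, 18 mm tall, 50 g. Origin at the centre of its underside, z up.
- clamp: Bench clamp (small grey vise, 110 x 100 mm foot, about 110 mm tall with the aluminium lens cradle in its jaws), fixed to the bench about 300 mm from the middle of the rack, beside one end of it: sometimes the left (+y) end, sometimes the right. Origin at the centre of its underside. The parts organizer stands beside the other end.
- organizer: Grey plastic parts organizer with small drawers, 110 x 120 mm, 130 mm tall, fixed to the bench beside the end of the rack away from the clamp. Origin at the centre of its underside.
- stored_a: Filter already stored in the rack gap centred at rack y = +75 mm, to be left alone. 40 mm across, 18 mm tall, 50 g. Origin at the centre of its underside, z up.
- stored_b: Filter already stored in the rack gap centred at rack y = -75 mm, to be left alone. 40 mm across, 18 mm tall, 50 g. Origin at the centre of its underside, z up.
- spanner: Stainless lens spanner lying beyond the rack: two parallel bars 130 mm long along its y, 48 mm apart over all, 19 mm tall. Origin at the centre of its underside. Leave alone.
- bumper: Camera bumper, an open tray shape 60 x 80 mm, 28 mm tall, towards the left front. Origin at the centre of its underside. Leave alone.
- lens: Black camera lens standing upright, 60 mm across, 60 mm tall, towards the right front. Origin at the centre of its underside. Leave alone.
- step_ring: Flat aluminium step-up ring, 72 mm across, 8 mm thick, beyond the rack. Origin at the centre of its underside. Leave alone.
- stud0 (a joint): Travel (m) of the sprung stud in line with the gap at rack y = +125 mm: 0 = standing 5 mm proud of the rail, 0.005 = pressed flush; pressed means beyond 0.0025. Its spring pushes with 1 N at first, 3.5 N when flush, and lifts it again when let go.
- stud1 (a joint): Travel (m) of the sprung stud in line with the gap at rack y = +75 mm: 0 = standing 5 mm proud of the rail, 0.005 = pressed flush; pressed means beyond 0.0025. Its spring pushes with 1 N at first, 3.5 N when flush, and lifts it again when let go.
- stud2 (a joint): Travel (m) of the sprung stud in line with the gap at rack y = +25 mm: 0 = standing 5 mm proud of the rail, 0.005 = pressed flush; pressed means beyond 0.0025. Its spring pushes with 1 N at first, 3.5 N when flush, and lifts it again when let go.
- stud3 (a joint): Travel (m) of the sprung stud in line with the gap at rack y = -25 mm: 0 = standing 5 mm proud of the rail, 0.005 = pressed flush; pressed means beyond 0.0025. Its spring pushes with 1 N at first, 3.5 N when flush, and lifts it again when let go.
- stud4 (a joint): Travel (m) of the sprung stud in line with the gap at rack y = -75 mm: 0 = standing 5 mm proud of the rail, 0.005 = pressed flush; pressed means beyond 0.0025. Its spring pushes with 1 N at first, 3.5 N when flush, and lifts it again when let go.
- stud5 (a joint): Travel (m) of the sprung stud in line with the gap at rack y = -125 mm: 0 = standing 5 mm proud of the rail, 0.005 = pressed flush; pressed means beyond 0.0025. Its spring pushes with 1 N at first, 3.5 N when flush, and lifts it again when let go.

How it is judged:
By the outcome, as a careful person would: the job done as asked, in the order asked, and still so for the second after the job is handed in, with the robot touching nothing.
It also fails if it takes over 64 s, if anything falls off the work surface, if the arm or the gripper's body presses on something with over 40 N, if the wrist force passes 120 N, or if a joint passes its speed limit or range.

## Working session

There is one attempt and no reset: what is moved stays moved. The work goes in short steps, Python scripts to look and compute and a tool call to move; the robot and the scene stay as the last step left them, time stands still between calls to the robot, and variables do not carry over. Pictures are saved under pics/ and viewed, and the job is handed in when it is done.

Besides the shell and the picture viewer there is one more tool, called after "Call:" by a JSON object that holds its "name" and its "arguments", one argument or row to a line. step_arm: Moves the arm, as the interface text tells. Shifts and turns lie within -1 to 1; 1 stands for 10 cm of shift or 360 degrees of turn. Its arguments: {"type":"object","properties":{"deltas":{"type":"array"}},"required":["deltas"]}

```bash
mkdir -p pics; python3 - <<'E'
from rig import ctrl
import cv2
o=ctrl.get_obs();print(o)
print(ctrl.grip_point_offset)
for n in("scene","top","wrist"):
    print(n,ctrl.calibration(n))
    cv2.imwrite(f"pics/{n}0.png",ctrl.snapshot(n))
E
```

```text
{'t': 0.0, 'joints': array([ 1.12441413e+00,  4.91576455e-01,  1.55949359e+00, -3.08203588e-05,
        1.09171012e+00, -1.05632318e-01]), 'dq': array([-0.00198048, -0.00031936, -0.00057033,  0.00045786, -0.00010517,
        0.00126816]), 'joint_efforts': array([-2.10434162e-03, -6.18457389e+01, -2.61583740e+01, -2.65638364e-04,
        4.11377259e-03, -6.86583189e-05]), 'ee_pos': array([208.7671452 , 588.83739645, 230.70204862]), 'tool_rot': array([ 2.56542167e+00,  1.81229836e+00, -1.60726787e-03]), 'contact_force': array([-0.81160306, -0.40940147,  0.76362473]), 'wrist_torque': array([0.04382386, 0.02795169, 0.01274095]), 'grip_width': 85.40849694778821}
-18.700000000000003
scene {'fx': 493.5492862082526, 'fy': 493.5492862082526, 'cx': 317.3753374865746, 'cy': 194.73125144912046, 'position': array([1253.97719982,  104.40858477, 1091.48213108]), 'orientation': array([-1.77203624, -2.02183456,  0.63448595])}
top {'fx': 467.84694102617556, 'fy': 467.84694102617556, 'cx': 308.3197792127855, 'cy': 199.90109180570516, 'position': array([ 413.5877389 ,   -1.89367286, 1096.92973892]), 'orientation': array([-2.16745492,  2.11612553, -0.17682474])}
wrist {'fx': 277.6158912000415, 'fy': 277.6158912000415, 'cx': 319.7617059260845, 'cy': 198.0946253776597, 'position': array([137.46650336, 613.15462613, 373.00100261]), 'orientation': array([2.3594746 , 1.66507809, 0.24712192])}
```

View pics/scene0.png

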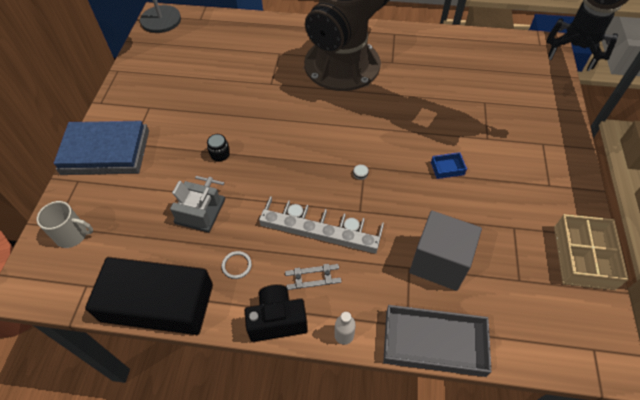

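View pics/top0.png

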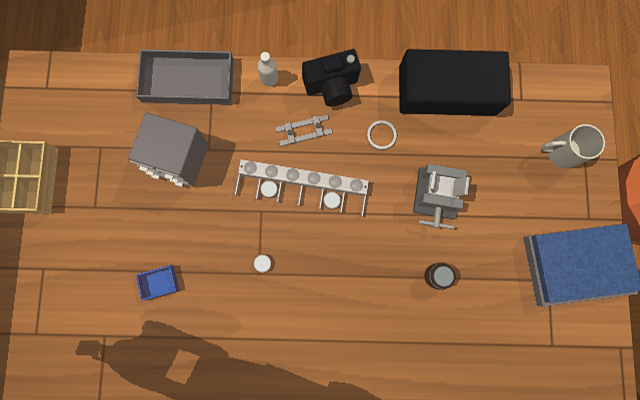

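View pics/wrist0.png

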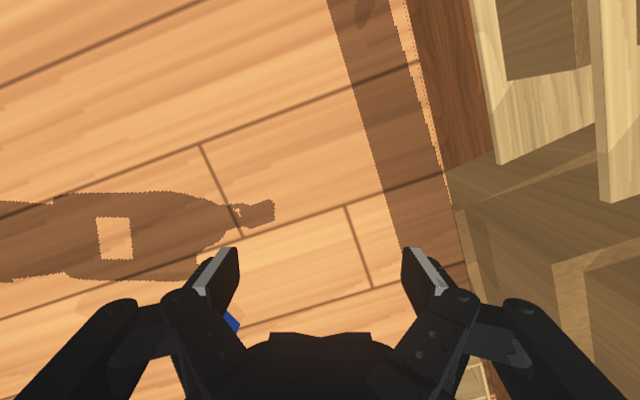

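The scene and top views show the clamp at the right (-y) end: top px (442,190), with the organizer at (170,150). Counting from there, the third gap is rack y=-25, whose stud is near top px (314,178). The loose filter is at (262,263).

```bash
cat > h.py <<'E'
import numpy as np, cv2
from scipy.spatial.transform import Rotation as R
from rig import ctrl
def ray(cal,uv,z):
    uv=np.atleast_2d(uv).astype(float)
    d=np.c_[(uv[:,0]-cal["cx"])/cal["fx"],(uv[:,1]-cal["cy"])/cal["fy"],np.ones(len(uv))]
    d=R.from_rotvec(cal["orientation"]).apply(d); p=np.array(cal["position"])
    return (p+d*((z-p[2])/d[:,2])[:,None])[:,:2]
def proj(cal,P):
    q=R.from_rotvec(cal["orientation"]).inv().apply(np.atleast_2d(P)-np.array(cal["position"]))
    return np.c_[q[:,0]/q[:,2]*cal["fx"]+cal["cx"],q[:,1]/q[:,2]*cal["fy"]+cal["cy"]]
def crop(img,x0,y0,x1,y1,s,name):
    cv2.imwrite(name,cv2.resize(img[y0:y1,x0:x1],None,fx=s,fy=s,interpolation=cv2.INTER_CUBIC))
E
python3 - <<'E'
from h import *
im=cv2.imread("pics/top0.png");crop(im,225,145,385,275,5,"pics/tc.png")
im=cv2.imread("pics/scene0.png");crop(im,245,155,405,260,5,"pics/sc.png")
E
```

```text
(no output)
```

View pics/tc.png

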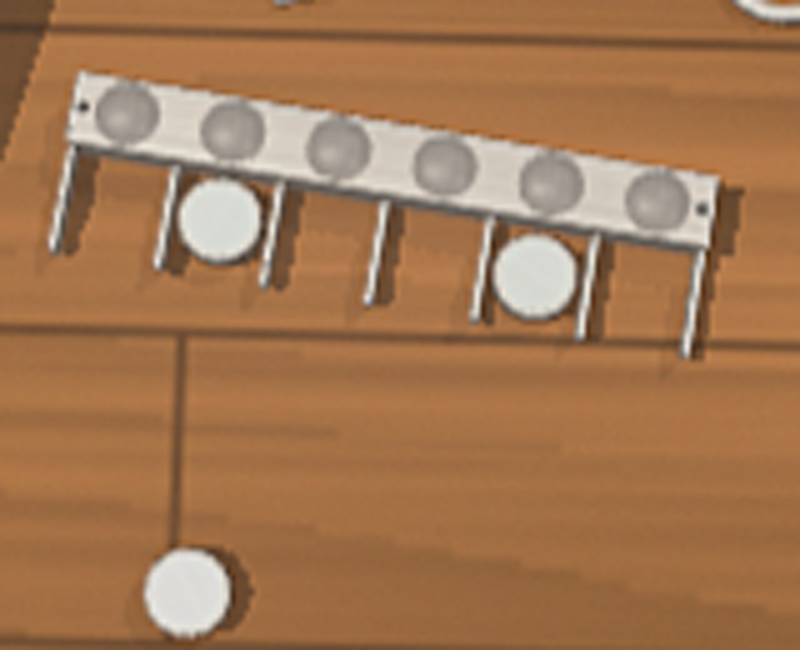

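View pics/sc.png

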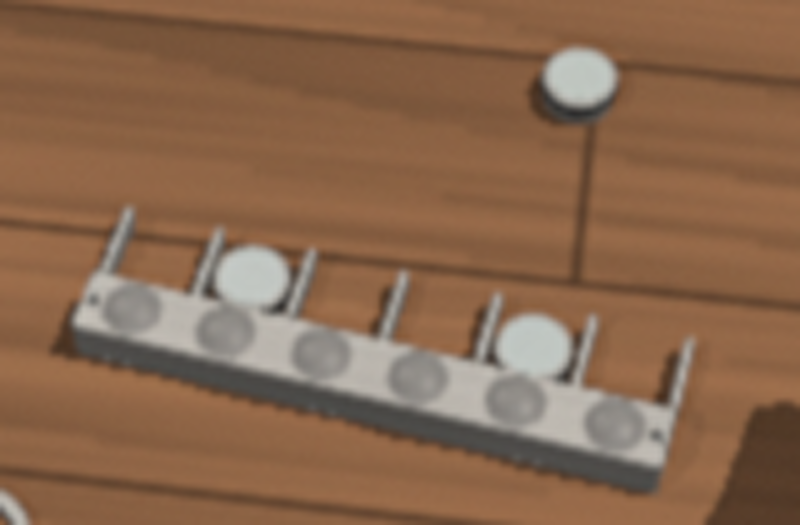

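The crops show the rail, six studs, seven fins, stored filters in gaps 2 and 5, and the loose filter clearly. I'll measure them in both views.

```bash
python3 - <<'E'
from h import *
for n,roi in(("top",(225,145,385,280)),("scene",(245,155,405,260))):
    im=cv2.imread(f"pics/{n}0.png");cal=ctrl.calibration(n)
    hsv=cv2.cvtColor(im,cv2.COLOR_BGR2HSV)
    m=((hsv[...,1]<60)&(hsv[...,2]>115)).astype(np.uint8)*255
    k=np.zeros_like(m);k[roi[1]:roi[3],roi[0]:roi[2]]=255;m&=k
    m2=cv2.morphologyEx(m,cv2.MORPH_OPEN,np.ones((4,4),np.uint8))
    cs,_=cv2.findContours(m2,cv2.RETR_EXTERNAL,cv2.CHAIN_APPROX_NONE)
    cv2.imwrite(f"pics/m_{n}.png",m2[roi[1]:roi[3],roi[0]:roi[2]].repeat(4,0).repeat(4,1))
    for c in cs:
        a=cv2.contourArea(c)
        if a<60: continue
        mm=cv2.moments(c);u=(mm["m10"]/mm["m00"],mm["m01"]/mm["m00"])
        r=cv2.minAreaRect(c)
        print(n,a,np.round(u,1),[np.round(x,1) for x in r], "z18",ray(cal,u,18).round(1),"z30",ray(cal,u,30).round(1))
        if a>800:
            print(ray(cal,cv2.boxPoints(r),30).round(1))
            q=ray(cal,c[:,0],30).astype(np.float32); rr=cv2.minAreaRect(q); print("world rect",rr)
E
```

```text
top 218.0 [263.  264.1] [array([263., 264.]), array([16., 16.]), np.float64(90.0)] z18 [[435.   93.1]] z30 [[434.7  92.1]]
top 200.0 [332.5 200.9] [array([332.5, 201. ]), array([16., 15.]), np.float64(90.0)] z18 [[584.9 -63.4]] z30 [[583.  -62.7]]
top 193.0 [269.5 189.5] [array([269.5, 189.5]), array([15., 15.]), np.float64(90.0)] z18 [[608.2  84.5]] z30 [[606.   83.6]]
top 1747.0 [304.  177.5] [array([304. , 177.6]), array([129.7,  14.8]), np.float64(9.4)] z18 [[638.9   4.6]] z30 [[636.4   4.5]]
[[ 640.3  156.3]
 [ 675.2  152.3]
 [ 632.3 -147.4]
 [ 597.8 -141.9]]
world rect ((636.4728393554688, 5.1385650634765625), (302.12371826171875, 34.98613739013672), 81.86358642578125)
scene 1669.0 [321.3 227.3] [array([322. , 223.4]), array([121.5,  24.5]), np.float64(13.6)] z18 [[630.4  14.9]] z30 [[637.4  15.9]]
[[ 638.9 -139.2]
 [ 566.1 -138.7]
 [ 613.3  169.9]
 [ 681.8  160.1]]
world rect ((624.90576171875, 14.696151733398438), (303.96502685546875, 71.33342742919922), 81.85136413574219)
scene 115.5 [361.5 171. ] [array([361.5, 171. ]), array([10., 13.]), np.float64(90.0)] z18 [[441.1 100.1]] z30 [[450.2 100.2]]
```

Call:
{"name": "step_arm", "arguments": {
  "deltas": [
    {"dx": -0.35, "dy": 0.47, "claw": 1},
    {"dx": -0.7, "dy": 0.94, "claw": 1},
    {"dx": -0.7, "dy": 0.94, "claw": 1}
  ]
}}

```text
schema error: expected keys dx, dy, dz, rx, ry, rz, claw
```

```bash
python3 - <<'E'
from h import *
o=ctrl.get_obs();print(o['t'],o['ee_pos'],o['tool_rot'],o['grip_width'],o['contact_force'])
T=R.from_rotvec(o['tool_rot']);c=ctrl.calibration("wrist")
print("cam in tool",T.inv().apply(c['position']-o['ee_pos']),(T.inv()*R.from_rotvec(c['orientation'])).as_matrix().round(3))
print(T.as_matrix().round(3))
E
```

```text
0.15 [208.79793204 588.93407767 230.87640688] [ 2.56559016e+00  1.81242490e+00 -1.13371858e-03] 85.58872125037502 [ 0.11146664 -0.3615289   0.44851716]
cam in tool [  -1.11052822  -75.33650036 -142.19682274] [[ 1.    -0.001 -0.001]
 [ 0.001  0.956  0.293]
 [ 0.001 -0.293  0.956]]
[[ 0.334  0.943 -0.   ]
 [ 0.943 -0.334 -0.001]
 [-0.001 -0.    -1.   ]]
```

Call:
{"name": "step_arm", "arguments": {
  "deltas": [
    {"dx": -0.35, "dy": 0.35, "dz": 0, "rx": 0, "ry": 0, "rz": 0, "claw": 1},
    {"dx": -0.7, "dy": 0.7, "dz": 0, "rx": 0, "ry": 0, "rz": 0, "claw": 1},
    {"dx": -0.7, "dy": 0.94, "dz": 0, "rx": 0, "ry": 0, "rz": 0, "claw": 1}
  ]
}}

```text
t: 0.45
ee_pos: [273.9, 488.2, 231.3]
tool_rot: [2.565, 1.812, -0.003]
contact_force: [0.3, 1.3, -0.7]
grip_width: 43.8
```

Call:
{"name": "step_arm", "arguments": {
  "deltas": [
    {"dx": -0.3, "dy": 0.4, "dz": 0, "rx": 0, "ry": 0, "rz": 0, "claw": 1},
    {"dx": -0.6, "dy": 0.8, "dz": 0, "rx": 0, "ry": 0, "rz": 0, "claw": 1},
    {"dx": -0.7, "dy": 0.94, "dz": 0, "rx": 0, "ry": 0, "rz": 0, "claw": 1}
  ]
}}

```text
t: 0.75
ee_pos: [340.8, 391.4, 231.2]
tool_rot: [2.568, 1.809, -0.001]
contact_force: [0.7, 1.3, -0.2]
grip_width: 0.1
```

Call:
{"name": "step_arm", "arguments": {
  "deltas": [
    {"dx": -0.3, "dy": 0.4, "dz": 0, "rx": 0, "ry": 0, "rz": 0, "claw": 1},
    {"dx": -0.6, "dy": 0.8, "dz": 0, "rx": 0, "ry": 0, "rz": 0, "claw": 1},
    {"dx": -0.7, "dy": 0.94, "dz": 0, "rx": 0, "ry": 0, "rz": 0, "claw": 1}
  ]
}}

```text
t: 1.05
ee_pos: [406.0, 294.0, 231.3]
tool_rot: [2.568, 1.809, -0.0]
contact_force: [0.6, 1.5, -0.1]
grip_width: 0.1
```

Call:
{"name": "step_arm", "arguments": {
  "deltas": [
    {"dx": -0.3, "dy": 0.4, "dz": 0, "rx": 0, "ry": 0, "rz": 0, "claw": 1},
    {"dx": -0.6, "dy": 0.8, "dz": 0, "rx": 0, "ry": 0, "rz": 0, "claw": 1},
    {"dx": -0.7, "dy": 0.94, "dz": 0, "rx": 0, "ry": 0, "rz": 0, "claw": 1}
  ]
}}

```text
t: 1.35
ee_pos: [471.4, 196.5, 231.2]
tool_rot: [2.568, 1.809, 0.0]
contact_force: [-0.1, 1.0, 0.4]
grip_width: 0.0
```

Call:
{"name": "step_arm", "arguments": {
  "deltas": [
    {"dx": -0.35, "dy": 0.35, "dz": 0, "rx": 0, "ry": 0, "rz": -0.02, "claw": 1},
    {"dx": -0.7, "dy": 0.7, "dz": 0, "rx": 0, "ry": 0, "rz": -0.0317, "claw": 1},
    {"dx": -0.7, "dy": 0.7, "dz": 0, "rx": 0, "ry": 0, "rz": -0.0317, "claw": 1},
    {"dx": -0.7, "dy": 0.7, "dz": 0, "rx": 0, "ry": 0, "rz": -0.0317, "claw": 1}
  ]
}}

```text
t: 1.75
ee_pos: [512.4, 109.2, 231.0]
tool_rot: [-2.376, -2.055, 0.001]
contact_force: [-0.8, -0.1, 0.2]
grip_width: -0.1
```

```bash
python3 - <<'E'
from h import *
o=ctrl.get_obs();print(o['t'],o['ee_pos'],o['tool_rot'],o['grip_width'],o['contact_force'])
print(R.from_rotvec(o['tool_rot']).as_matrix().round(3))
c=ctrl.calibration("wrist");im=ctrl.snapshot("wrist");cv2.imwrite("pics/w1.png",im);np.save("w1.npy",c,allow_pickle=True)
E
```

```text
1.75 [512.38392508 109.1529184  230.99604117] [-2.37571825e+00 -2.05479749e+00  6.29785085e-04] -0.09887692485310531 [-0.84555529 -0.0606275   0.20853503]
[[ 0.144  0.99  -0.001]
 [ 0.99  -0.144  0.   ]
 [ 0.    -0.001 -1.   ]]
```

View pics/w1.png

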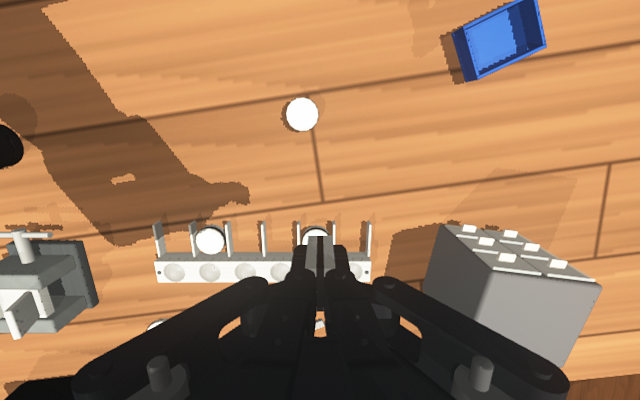

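The wrist view shows the clamp at the left (-y) end and the loose filter at (301,114). The gripper hides part of the rail, so I'll shift for a clear view of the near end.

Call:
{"name": "step_arm", "arguments": {
  "deltas": [
    {"dx": -0.5, "dy": 0, "dz": 0, "rx": 0, "ry": 0, "rz": 0, "claw": 1},
    {"dx": -1.0, "dy": 0, "dz": 0, "rx": 0, "ry": 0, "rz": 0, "claw": 1},
    {"dx": -1.0, "dy": 0, "dz": 0, "rx": 0, "ry": 0, "rz": 0, "claw": 1}
  ]
}}

```text
t: 2.1
ee_pos: [497.2, 8.5, 231.3]
tool_rot: [2.376, 2.055, -0.001]
contact_force: [0.7, 1.8, 1.2]
grip_width: -0.0
```

Call:
{"name": "step_arm", "arguments": {
  "deltas": [
    {"dx": -0.5, "dy": 0, "dz": 0, "rx": 0, "ry": 0, "rz": 0, "claw": 1},
    {"dx": -1.0, "dy": 0, "dz": 0, "rx": 0, "ry": 0, "rz": 0, "claw": 1},
    {"dx": -1.0, "dy": 0, "dz": 0, "rx": 0, "ry": 0, "rz": 0, "claw": 1},
    {"dx": -1.0, "dy": 0, "dz": 0, "rx": 0, "ry": 0, "rz": 0, "claw": 1}
  ]
}}

```text
t: 2.5
ee_pos: [484.0, -87.3, 231.3]
tool_rot: [-2.374, -2.057, -0.0]
contact_force: [-0.6, 0.2, 0.2]
grip_width: -0.0
```

```bash
python3 - <<'E'
from h import *
o=ctrl.get_obs();print(o['t'],o['ee_pos'],o['tool_rot'],o['grip_width'],o['contact_force'])
c=ctrl.calibration("wrist");im=ctrl.snapshot("wrist");cv2.imwrite("pics/w2.png",im);np.save("w2.npy",c,allow_pickle=True)
E
```

```text
2.5 [483.95165919 -87.27401766 231.3215789 ] [-2.37402002e+00 -2.05707629e+00 -4.50744719e-04] -0.0026272419501223846 [-0.63128119  0.16702441  0.16787357]
```

View pics/w2.png

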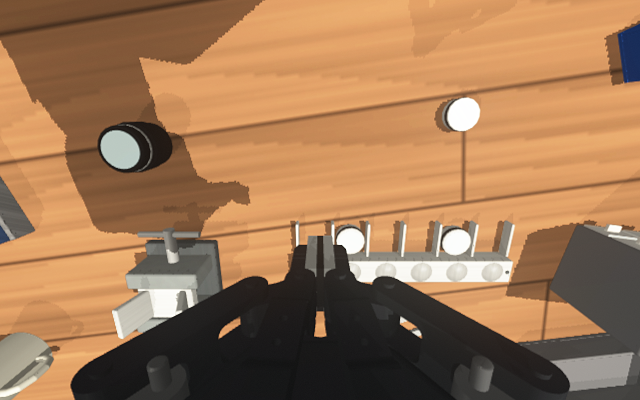

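Both rail ends are now seen between the two wrist views. The stored filters are at (350,241) and (456,241), and the loose one at (462,114). I'll measure with sub-pixel care.

```bash
python3 - <<'E'
from h import *
from scipy import ndimage
for n in("w1","w2"):
    im=cv2.imread(f"pics/{n}.png");c=np.load(n+".npy",allow_pickle=True).item()
    g=cv2.cvtColor(im,cv2.COLOR_BGR2HSV)
    m=((g[...,1]<40)&(g[...,2]>150)).astype(np.uint8)
    cs,_=cv2.findContours(m,cv2.RETR_EXTERNAL,cv2.CHAIN_APPROX_NONE)
    for k in cs:
        a=cv2.contourArea(k)
        if a<300 or not(90<k[:,0,1].mean()<290): continue
        r=cv2.minAreaRect(k);e=cv2.fitEllipse(k)
        print(n,a,"bbox",cv2.boundingRect(k),"rect c",np.round(r[0],1),np.round(r[1],1),"ell",np.round(e[0],1),np.round(e[1],1),"z18",ray(c,e[0],18).round(1))
    s=4
crop(cv2.imread("pics/w1.png"),145,205,385,300,3.3,"pics/w1c.png")
crop(cv2.imread("pics/w2.png"),285,205,525,300,3.3,"pics/w2c.png")
E
```

```text
w1 344.0 bbox (349, 261, 22, 21) rect c [359.5 271. ] [20. 21.] ell [360.7 269.6] [20.2 24.6] z18 [[660.9 146.2]]
w1 2532.0 bbox (154, 261, 138, 22) rect c [222.5 271.5] [ 21. 137.] ell [213.8 270.8] [ 21.7 187.8] z18 [[631.9 -65.4]]
w1 501.0 bbox (0, 231, 48, 33) rect c [ 23.5 247. ] [32. 47.] ell [ 26.6 244.8] [29.2 52.9] z18 [[ 553.  -316.3]]
w1 670.0 bbox (189, 225, 35, 33) rect c [206.6 239.1] [32.4 32.7] ell [205.2 241.1] [30.  35.4] z18 [[584.  -65.3]]
w1 800.5 bbox (286, 98, 32, 33) rect c [301.5 114. ] [32. 31.] ell [301.7 114. ] [31.3 32.6] z18 [[435.   96.9]]
w2 3133.0 bbox (349, 260, 164, 22) rect c [430.5 270.5] [ 21. 163.] ell [437.8 270.4] [ 22.3 220.6] z18 [[650.1  61. ]]
w2 562.0 bbox (442, 229, 30, 27) rect c [456.4 241.8] [25.  29.5] ell [456.2 242. ] [24.7 29.1] z18 [[608.1  87.6]]
w2 496.5 bbox (336, 228, 29, 27) rect c [350.6 239.9] [26.4 24.5] ell [350.6 240.3] [24.4 27. ] z18 [[584.2 -59.2]]
w2 1092.5 bbox (101, 131, 39, 38) rect c [119.8 149.3] [41.  33.2] ell [119.7 149.3] [33.6 41.5] z18 [[ 416.  -335.5]]
w2 804.0 bbox (447, 98, 33, 33) rect c [463. 114.] [29.7 33.9] ell [462.9 113.9] [29.9 34.3] z18 [[435.1  95.9]]
```

View pics/w1c.png

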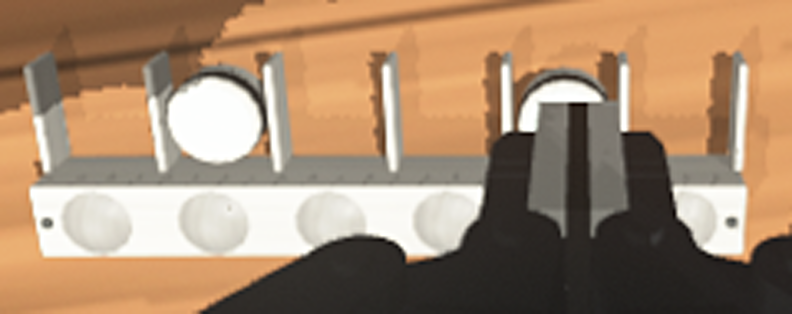

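View pics/w2c.png

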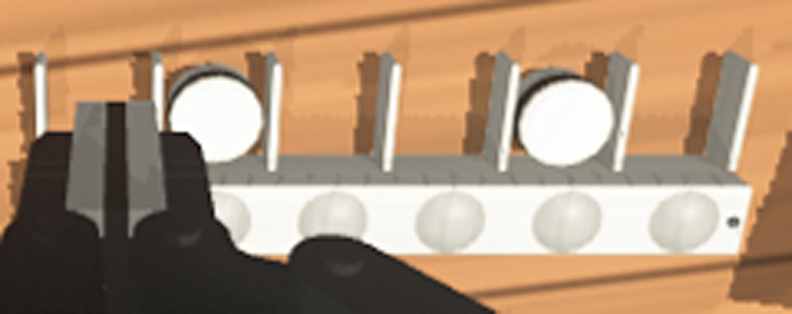

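```bash
python3 - <<'E'
from h import *
c1=np.load("w1.npy",allow_pickle=True).item();c2=np.load("w2.npy",allow_pickle=True).item();ct=ctrl.calibration("top");cs=ctrl.calibration("scene")
A=ray(c1,[(154.1,261),(157.1,282.6),(370.8,261),(370.2,282)],30)
B=ray(c2,[(512.3,261),(509.2,281.7)],30)
print(A.round(1),B.round(1),A.mean(0))
def crn(p,x0,y0,s): return (np.array(p)+.5)/s+[x0,y0]-.5
T=ray(ct,crn([(83,72),(717,178),(708,248),(68,142)],225,145,5),30)
print("top",T.round(1),T.mean(0), np.degrees(np.arctan2(*(T[0]-T[1]))))
S=ray(cs,crn([(98,272),(75,325),(658,468),(672,408)],245,155,5),30)
print("scene",S.round(1),S.mean(0))
e=(A[2]+A[3]-A[0]-A[1])/2;print("w1 ang",np.degrees(np.arctan2(e[0],e[1])),np.linalg.norm(e))
# studs dome centres in top / scene (mid height ~z32)
st=crn([(128,113),(234,130),(338,148),(445,165),(551,183),(657,200)],225,145,5)
print("studs top",ray(ct,st,32).round(1),ray(ct,st,32).mean(0))
print("filter scene",ray(cs,crn([(580,78)],245,155,5),18), "stored",ray(cs,crn([(252,277),(533,347)],245,155,5),18))
E
```

```text
[[ 598.2 -137.3]
 [ 632.2 -144.1]
 [ 641.8  160.6]
 [ 675.2  156.6]] [[641.9 159.1]
 [675.  156.6]] [636.86568599   8.95395782]
top [[ 676.9  152.4]
 [ 633.8 -144.6]
 [ 600.6 -140.6]
 [ 643.3  157.8]] [638.6749171   6.2605001] 8.265609434862515
scene [[ 602.3 -135.8]
 [ 634.9 -141.1]
 [ 678.4  155.2]
 [ 644.3  159.8]] [639.97643635   9.53949767]
w1 ang 8.236643570452523 302.3739646141343
studs top [[ 657.4  130.3]
 [ 650.5   80.7]
 [ 643.2   32.1]
 [ 636.4  -17.9]
 [ 629.1  -67.2]
 [ 622.3 -116.5]] [639.81469841   6.89261933]
filter scene [[438.77373314  97.42085144]] stored [[587.85785541 -59.00456211]
 [611.18026903  88.58705926]]
```

Averaging the views, rail_mid is about (638, 8.3) at yaw -8.25°, and the tool x axis already lies along the rack's y. I'll go to the start point just off the clamp end of the rail.

Call:
{"name": "step_arm", "arguments": {
  "deltas": [
    {"dx": -0.26, "dy": 0.4, "dz": 0, "rx": 0, "ry": 0, "rz": 0, "claw": 1},
    {"dx": -0.515, "dy": 0.8, "dz": 0, "rx": 0, "ry": 0, "rz": 0, "claw": 1},
    {"dx": -0.515, "dy": 1.0, "dz": 0.3, "rx": 0, "ry": 0, "rz": 0, "claw": 1},
    {"dx": -0.515, "dy": 1.0, "dz": 0.5, "rx": 0, "ry": 0, "rz": 0, "claw": 1}
  ]
}}

```text
t: 2.95
ee_pos: [578.0, -151.3, 179.5]
tool_rot: [-2.371, -2.061, -0.001]
contact_force: [-0.8, 0.4, -0.7]
grip_width: 0.1
```

Call:
{"name": "step_arm", "arguments": {
  "deltas": [
    {"dx": 0, "dy": 0.387, "dz": 0.2, "rx": 0, "ry": 0, "rz": 0, "claw": 1},
    {"dx": 0, "dy": 0.387, "dz": 0.5, "rx": 0, "ry": 0, "rz": 0, "claw": 1},
    {"dx": 0, "dy": 0.387, "dz": 0.7, "rx": 0, "ry": 0, "rz": 0, "claw": 1},
    {"dx": 0, "dy": 0.387, "dz": 0.7, "rx": 0, "ry": 0, "rz": 0, "claw": 1},
    {"dx": 0, "dy": 0.387, "dz": 0.7, "rx": 0, "ry": 0, "rz": 0, "claw": 1}
  ]
}}

```text
t: 3.45
ee_pos: [614.6, -156.7, 111.7]
tool_rot: [-2.371, -2.061, -0.0]
contact_force: [0.5, 0.4, 0.6]
grip_width: -0.0
```

```bash
python3 - <<'E'
from h import *
o=ctrl.get_obs();print(o['t'],o['ee_pos'],o['tool_rot'],o['grip_width'],o['contact_force'])
ex=np.array([.9897,-.1435]);ey=np.array([.1435,.9897]);d=o['ee_pos'][:2]-[638,8.3];print("rail coords",d@ex,d@ey)
for n in("scene","top"):
    im=ctrl.snapshot(n);cv2.imwrite(f"pics/{n}3.png",im)
    crop(im,*((150,140,410,270) if n=="scene" else (240,140,480,260)),3,f"pics/{n}3c.png")
E
```

```text
3.45 [ 614.60585894 -156.68925566  111.6923252 ] [-2.37078051e+00 -2.06093463e+00 -1.39382829e-04] -0.01781448276198023 [0.45031017 0.39083811 0.58933213]
rail coords 0.5227767766556878 -166.64692557181107
```

View pics/scene3c.png

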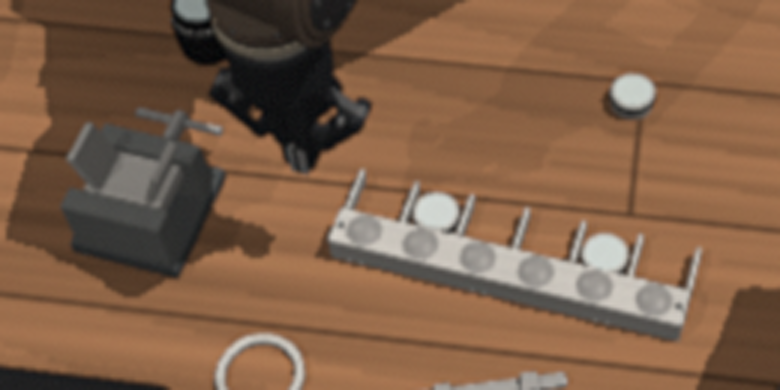

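View pics/top3c.png

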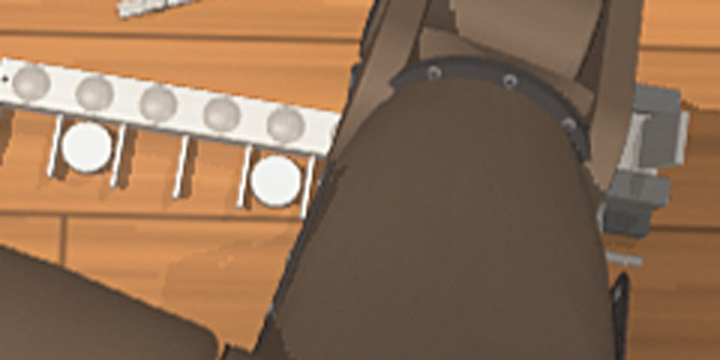

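The fingertip hangs between the clamp and the rail end, clear of both. I'll descend to 31 mm.

Call:
{"name": "step_arm", "arguments": {
  "deltas": [
    {"dx": -0.03, "dy": 0, "dz": 0.3, "rx": 0, "ry": 0, "rz": 0, "claw": 1},
    {"dx": -0.03, "dy": 0, "dz": 0.55, "rx": 0, "ry": 0, "rz": 0, "claw": 1},
    {"dx": -0.03, "dy": 0, "dz": 0.72, "rx": 0, "ry": 0, "rz": 0, "claw": 1},
    {"dx": -0.03, "dy": 0, "dz": 0.807, "rx": 0, "ry": 0, "rz": 0, "claw": 1},
    {"dx": -0.03, "dy": 0, "dz": 0.807, "rx": 0, "ry": 0, "rz": 0, "claw": 1},
    {"dx": -0.03, "dy": 0, "dz": 0.807, "rx": 0, "ry": 0, "rz": 0, "claw": 1}
  ]
}}

```text
t: 4.15
ee_pos: [614.2, -161.5, 31.8]
tool_rot: [2.372, 2.058, 0.001]
contact_force: [-0.3, -0.4, 0.3]
grip_width: 0.3
```

```bash
cat >> h.py <<'E'
def st():
    o=ctrl.get_obs();d=o['ee_pos'][:2]-[638,8.3]
    ex=np.array([.9897,-.1435]);ey=np.array([.1435,.9897])
    print("t",o['t'],"p",o['ee_pos'].round(2),"rail",(d@ex).round(2),(d@ey).round(2),"F",o['contact_force'].round(2),"rot",o['tool_rot'].round(3),"w",o['grip_width'].round(1))
    return o
E
python3 - <<'E'
from h import *
o=st()
im=ctrl.snapshot("scene");cv2.imwrite("pics/s4.png",im);crop(im,180,140,400,260,3.6,"pics/s4c.png")
print(proj(ctrl.calibration("scene"),o['ee_pos']))
E
```

```text
Traceback (most recent call last):
  File "h.py", line 17, in st
    print("t",o['t'],"p",o['ee_pos'].round(2),"rail",(d@ex).round(2),(d@ey).round(2),"F",o['contact_force'].round(2),"rot",o['tool_rot'].round(3),"w",o['grip_width'].round(1))
                                                                                                                                                      ^^^^^^^^^^^^^^^^^^^^^
AttributeError: 'float' object has no attribute 'round'
```

```bash
sed -i "s/o\['grip_width'\].round(1)/round(o['grip_width'],1)/" h.py
python3 - <<'E'
from h import *
o=st()
im=ctrl.snapshot("scene");cv2.imwrite("pics/s4.png",im);crop(im,180,140,400,260,3.6,"pics/s4c.png")
print(proj(ctrl.calibration("scene"),o['ee_pos']))
E
```

```text
t 4.15 p [ 614.21 -161.47   31.76] rail 0.82 -171.43 F [-0.31 -0.38  0.32] rot [2.372e+00 2.058e+00 1.000e-03] w 0.3
[[253.29591382 211.46465591]]
```

View pics/s4c.png

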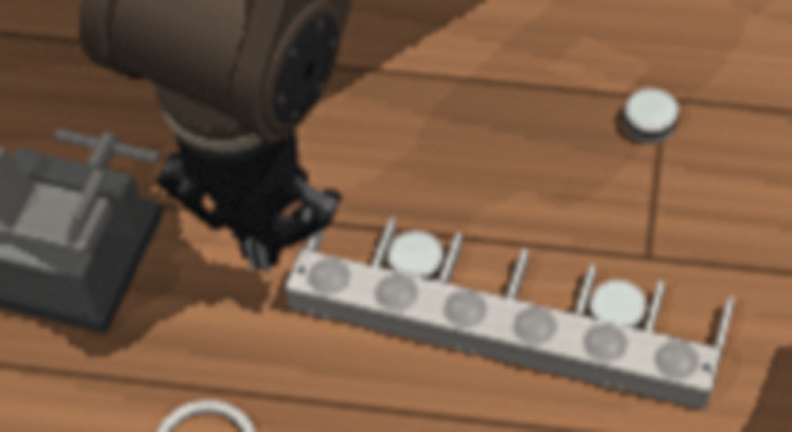

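The fingertip is just off the rail end at 31 mm. I'll stroke to the first stud centre (-125).

Call:
{"name": "step_arm", "arguments": {
  "deltas": [
    {"dx": 0.07, "dy": 0, "dz": 0, "rx": 0, "ry": 0, "rz": 0, "claw": 1},
    {"dx": 0.14, "dy": 0, "dz": 0, "rx": 0, "ry": 0, "rz": 0, "claw": 1},
    {"dx": 0.21, "dy": 0, "dz": 0, "rx": 0, "ry": 0, "rz": 0, "claw": 1},
    {"dx": 0.28, "dy": 0, "dz": 0, "rx": 0, "ry": 0, "rz": 0, "claw": 1},
    {"dx": 0.35, "dy": 0, "dz": 0, "rx": 0, "ry": 0, "rz": 0, "claw": 1},
    {"dx": 0.42, "dy": 0, "dz": 0, "rx": 0, "ry": 0, "rz": 0, "claw": 1},
    {"dx": 0.46, "dy": 0, "dz": 0, "rx": 0, "ry": 0, "rz": 0, "claw": 1},
    {"dx": 0.46, "dy": 0, "dz": 0, "rx": 0, "ry": 0, "rz": 0, "claw": 1}
  ]
}}

```text
t: 5.0
ee_pos: [620.4, -115.1, 30.7]
tool_rot: [2.372, 2.059, 0.001]
contact_force: [0.3, 1.8, 3.0]
grip_width: 0.1
```

```bash
python3 - <<'E'
from h import *
o=st()
im=ctrl.snapshot("scene");cv2.imwrite("pics/s5.png",im);crop(im,180,140,400,260,3.6,"pics/s5c.png")
st()
E
```

```text
t 5.0 p [ 620.35 -115.12   30.74] rail 0.25 -124.68 F [0.3  1.78 3.02] rot [2.372e+00 2.059e+00 1.000e-03] w 0.1
t 5.05 p [ 620.3  -115.32   30.69] rail 0.22 -124.89 F [0.13 1.55 3.86] rot [-2.373e+00 -2.059e+00 -1.000e-03] w -0.3
```

View pics/s5c.png

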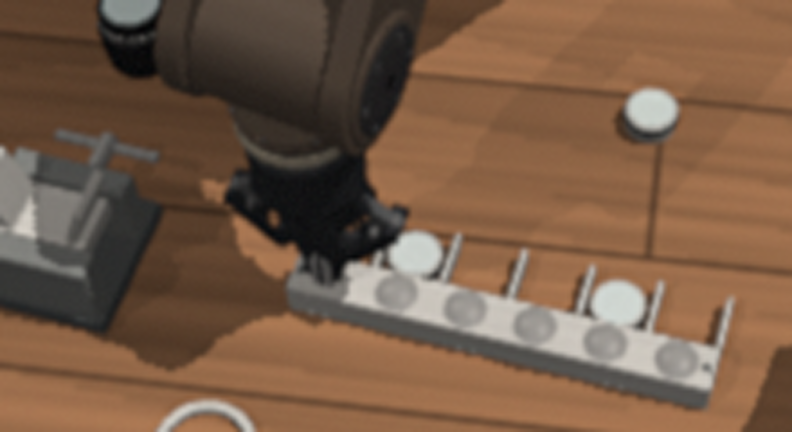

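The upward force of 3–3.9 N fits a stud pressed about 4 mm, and the tip is seen on the first stud. On to the second.

Call:
{"name": "step_arm", "arguments": {
  "deltas": [
    {"dx": 0.07, "dy": 0, "dz": 0, "rx": 0, "ry": 0, "rz": 0, "claw": 1},
    {"dx": 0.14, "dy": 0, "dz": 0, "rx": 0, "ry": 0, "rz": 0, "claw": 1},
    {"dx": 0.21, "dy": 0, "dz": 0, "rx": 0, "ry": 0, "rz": 0, "claw": 1},
    {"dx": 0.25, "dy": 0, "dz": 0, "rx": 0, "ry": 0, "rz": 0, "claw": 1}
  ]
}}

```text
t: 5.45
ee_pos: [623.5, -90.1, 30.3]
tool_rot: [-2.372, -2.059, 0.0]
contact_force: [-0.1, -0.3, 0.1]
grip_width: 0.2
```

Call:
{"name": "step_arm", "arguments": {
  "deltas": [
    {"dx": 0.07, "dy": 0, "dz": 0, "rx": 0, "ry": 0, "rz": 0, "claw": 1},
    {"dx": 0.14, "dy": 0, "dz": 0, "rx": 0, "ry": 0, "rz": 0, "claw": 1},
    {"dx": 0.21, "dy": 0, "dz": 0, "rx": 0, "ry": 0, "rz": 0, "claw": 1},
    {"dx": 0.25, "dy": 0, "dz": 0, "rx": 0, "ry": 0, "rz": 0, "claw": 1},
    {"dx": 0.25, "dy": 0, "dz": 0, "rx": 0, "ry": 0, "rz": 0, "claw": 1}
  ]
}}

```text
t: 5.95
ee_pos: [627.4, -65.6, 30.7]
tool_rot: [2.372, 2.059, 0.001]
contact_force: [1.3, 1.1, 2.7]
grip_width: -0.3
```

Call:
{"name": "step_arm", "arguments": {
  "deltas": [
    {"dx": 0.07, "dy": 0, "dz": 0, "rx": 0, "ry": 0, "rz": 0, "claw": 1},
    {"dx": 0.14, "dy": 0, "dz": 0, "rx": 0, "ry": 0, "rz": 0, "claw": 1},
    {"dx": 0.21, "dy": 0, "dz": 0, "rx": 0, "ry": 0, "rz": 0, "claw": 1},
    {"dx": 0.25, "dy": 0, "dz": 0, "rx": 0, "ry": 0, "rz": 0, "claw": 1}
  ]
}}

```text
t: 6.35
ee_pos: [630.6, -40.6, 30.3]
tool_rot: [-2.372, -2.059, 0.0]
contact_force: [-1.1, 0.0, 0.4]
grip_width: -0.2
```

Call:
{"name": "step_arm", "arguments": {
  "deltas": [
    {"dx": 0.07, "dy": 0, "dz": 0, "rx": 0, "ry": 0, "rz": 0, "claw": 1},
    {"dx": 0.14, "dy": 0, "dz": 0, "rx": 0, "ry": 0, "rz": 0, "claw": 1},
    {"dx": 0.21, "dy": 0, "dz": 0, "rx": 0, "ry": 0, "rz": 0, "claw": 1},
    {"dx": 0.25, "dy": 0, "dz": 0, "rx": 0, "ry": 0, "rz": 0, "claw": 1},
    {"dx": 0.26, "dy": 0, "dz": 0, "rx": 0, "ry": 0, "rz": 0, "claw": 1}
  ]
}}

```text
t: 6.85
ee_pos: [634.6, -15.3, 30.7]
tool_rot: [2.372, 2.059, 0.0]
contact_force: [-0.8, -1.5, 3.8]
grip_width: 0.1
```

```bash
python3 - <<'E'
from h import *
o=st()
im=ctrl.snapshot("scene");cv2.imwrite("pics/s6.png",im);crop(im,180,140,400,260,3.6,"pics/s6c.png")
st()
E
```

```text
t 6.85 p [634.57 -15.32  30.72] rail -0.01 -23.87 F [-0.78 -1.47  3.83] rot [2.372 2.059 0.   ] w 0.1
t 6.9 p [634.55 -15.42  30.72] rail -0.01 -23.97 F [0.5  0.62 3.13] rot [2.372e+00 2.059e+00 1.000e-03] w 0.1
```

View pics/s6c.png

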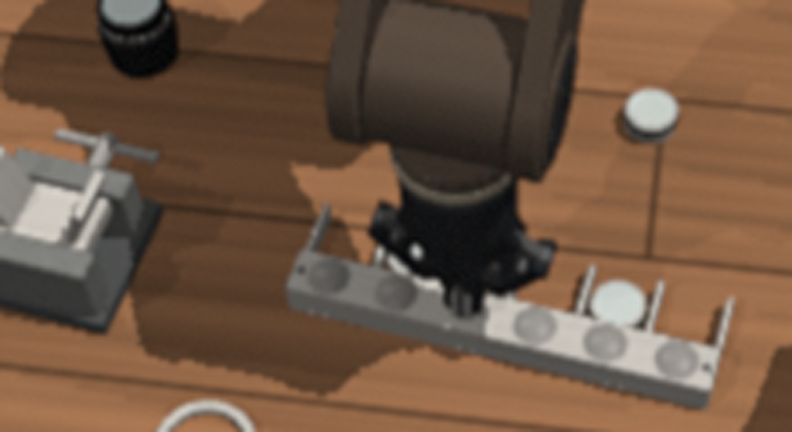

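Studs 5, 4 and 3 gave about 3–4 N in turn with zero between. The tip now sits on the third stud, and stud 2 beyond is untouched. I'll lift straight off and go behind the filter.

Call:
{"name": "step_arm", "arguments": {
  "deltas": [
    {"dx": 0, "dy": 0, "dz": -0.2, "rx": 0, "ry": 0, "rz": 0, "claw": 1},
    {"dx": 0, "dy": 0, "dz": -0.6, "rx": 0, "ry": 0, "rz": 0, "claw": 1},
    {"dx": 0, "dy": 0, "dz": -0.9, "rx": 0, "ry": 0, "rz": 0, "claw": 1},
    {"dx": 0, "dy": 0, "dz": -0.9, "rx": 0, "ry": 0, "rz": 0, "claw": 1}
  ]
}}

```text
t: 7.3
ee_pos: [635.9, -16.0, 124.5]
tool_rot: [2.37, 2.056, 0.007]
contact_force: [-0.4, 0.1, 0.3]
grip_width: -0.0
```

Call:
{"name": "step_arm", "arguments": {
  "deltas": [
    {"dx": 0.25, "dy": -0.4, "dz": 0, "rx": 0, "ry": 0, "rz": 0, "claw": 0.294},
    {"dx": 0.5, "dy": -0.8, "dz": 0, "rx": 0, "ry": 0, "rz": 0, "claw": 0.294},
    {"dx": 0.5, "dy": -1.0, "dz": 0, "rx": 0, "ry": 0, "rz": 0, "claw": 0.294}
  ]
}}

```text
t: 7.6
ee_pos: [539.2, 50.0, 119.7]
tool_rot: [-2.37, -2.059, 0.003]
contact_force: [0.8, -0.5, 0.3]
grip_width: 30.1
```

Call:
{"name": "step_arm", "arguments": {
  "deltas": [
    {"dx": 0.25, "dy": -0.4, "dz": 0, "rx": 0, "ry": 0, "rz": 0, "claw": 0.294},
    {"dx": 0.5, "dy": -0.8, "dz": 0, "rx": 0, "ry": 0, "rz": 0, "claw": 0.294},
    {"dx": 0.546, "dy": -1.0, "dz": 0, "rx": 0, "ry": 0, "rz": 0, "claw": 0.294}
  ]
}}

```text
t: 7.9
ee_pos: [447.9, 117.6, 119.9]
tool_rot: [-2.37, -2.059, 0.003]
contact_force: [-0.7, 0.1, -0.1]
grip_width: 30.2
```

Call:
{"name": "step_arm", "arguments": {
  "deltas": [
    {"dx": 0, "dy": -0.2, "dz": 0, "rx": 0, "ry": 0, "rz": 0.02, "claw": 0.294},
    {"dx": 0, "dy": -0.423, "dz": 0, "rx": 0, "ry": 0, "rz": 0.04, "claw": 0.294},
    {"dx": 0, "dy": -0.423, "dz": 0, "rx": 0, "ry": 0, "rz": 0.06, "claw": 0.294},
    {"dx": 0, "dy": -0.423, "dz": 0, "rx": 0, "ry": 0, "rz": 0.08, "claw": 0.294},
    {"dx": 0, "dy": -0.423, "dz": 0, "rx": 0, "ry": 0, "rz": 0.1017, "claw": 0.294},
    {"dx": 0, "dy": -0.423, "dz": 0, "rx": 0, "ry": 0, "rz": 0.1017, "claw": 0.294},
    {"dx": 0, "dy": -0.423, "dz": 0, "rx": 0, "ry": 0, "rz": 0.1017, "claw": 0.294}
  ]
}}

```text
t: 8.6
ee_pos: [409.0, 121.8, 120.2]
tool_rot: [-2.897, -1.215, 0.001]
contact_force: [-0.6, 0.8, -0.2]
grip_width: 30.4
```

```bash
python3 - <<'E'
from h import *
o=st();print(o['joints'].round(2)); print(R.from_rotvec(o['tool_rot']).as_matrix().round(3))
c=ctrl.calibration("wrist");np.save("w7.npy",c,allow_pickle=True)
im=ctrl.snapshot("wrist");cv2.imwrite("pics/w7.png",im)
im=ctrl.snapshot("scene");cv2.imwrite("pics/s7.png",im)
E
```

```text
t 8.6 p [409.03 121.85 120.19] rail -242.9 79.52 F [-0.56  0.82 -0.21] rot [-2.897e+00 -1.215e+00  1.000e-03] w 30.4
[ 0.13  0.39  2.15  0.    0.6  -0.66]
[[ 0.701  0.713 -0.001]
 [ 0.713 -0.701  0.   ]
 [-0.001 -0.001 -1.   ]]
```

View pics/w7.png

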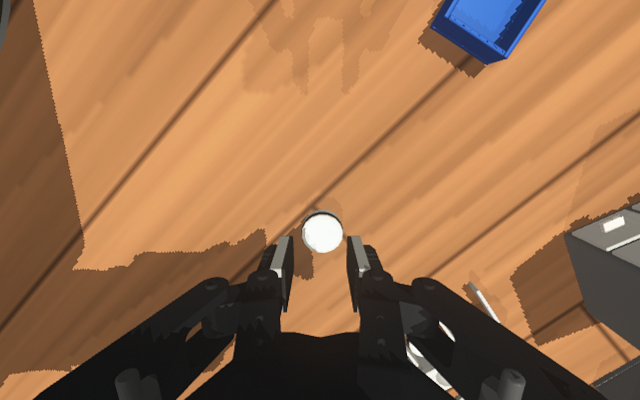

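View pics/s7.png

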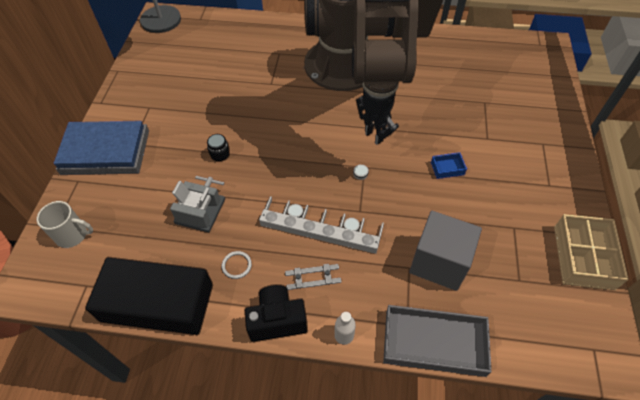

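```bash
python3 - <<'E'
from h import *
im=cv2.imread("pics/w7.png");c=np.load("w7.npy",allow_pickle=True).item()
g=cv2.cvtColor(im,cv2.COLOR_BGR2HSV)
m=((g[...,1]<40)&(g[...,2]>180)).astype(np.uint8);m[:,:290]=0;m[:,355:]=0;m[260:]=0
k=max(cv2.findContours(m,0,1)[0],key=cv2.contourArea);e=cv2.fitEllipse(k)
p=ray(c,e[0],18)[0];print(e,p)
o=ctrl.get_obs();T=R.from_rotvec(o['tool_rot']);print(T.inv().apply(np.r_[p,0]-o['ee_pos']))
ex=np.array([.9897,-.1435]);ey=np.array([.1435,.9897]);ro=np.array([638,8.3])-30*ex
print("rack",(p-ro)@ex,(p-ro)@ey)
t=ro-70*ex-25*ey;print("to pre-gap in tool",T.inv().apply(np.r_[t-p,0]))
E
```

```text
((322.7565002441406, 232.9220428466797), (36.42329025268555, 38.309356689453125), 118.7008285522461) [434.76688875  98.30644113]
[  1.21279474  34.82132417 120.34357111]
rack -184.05278430091587 59.91542331934305
to pre-gap in tool [-9.04571839e-01  1.42178428e+02 -5.06541203e-02]
```

The filter is 35 mm ahead of the tool along its y axis, nearly centred, and the pre-gap point lies straight along tool y. I'll descend behind it.

Call:
{"name": "step_arm", "arguments": {
  "deltas": [
    {"dx": 0.01, "dy": -0.01, "dz": 0.35, "rx": 0, "ry": 0, "rz": 0, "claw": 0.294},
    {"dx": 0.01, "dy": -0.01, "dz": 0.7, "rx": 0, "ry": 0, "rz": 0, "claw": 0.294},
    {"dx": 0.01, "dy": -0.01, "dz": 0.95, "rx": 0, "ry": 0, "rz": 0, "claw": 0.294},
    {"dx": 0.01, "dy": -0.01, "dz": 0.95, "rx": 0, "ry": 0, "rz": 0, "claw": 0.294}
  ]
}}

```text
t: 9.1
ee_pos: [408.1, 123.1, 23.3]
tool_rot: [-2.897, -1.211, 0.007]
contact_force: [-0.3, -1.0, 0.3]
grip_width: 30.1
```

Call:
{"name": "step_arm", "arguments": {
  "deltas": [
    {"dx": 0, "dy": 0, "dz": 0.1, "rx": 0, "ry": 0, "rz": 0, "claw": 0.294},
    {"dx": 0, "dy": 0, "dz": 0.18, "rx": 0, "ry": 0, "rz": 0, "claw": 0.294},
    {"dx": 0, "dy": 0, "dz": 0.18, "rx": 0, "ry": 0, "rz": 0, "claw": 0.294}
  ]
}}

```text
t: 9.4
ee_pos: [409.4, 123.3, 7.5]
tool_rot: [-2.899, -1.21, -0.0]
contact_force: [-0.2, -0.8, 0.2]
grip_width: 30.5
```

```bash
python3 - <<'E'
from h import *
o=st()
im=ctrl.snapshot("wrist");cv2.imwrite("pics/w8.png",im);crop(im,220,150,440,340,3.5,"pics/w8c.png")
im=ctrl.snapshot("scene");cv2.imwrite("pics/s8.png",im);crop(im,320,110,440,210,6,"pics/s8c.png")
E
```

```text
t 9.4 p [409.35 123.31   7.51] rail -242.79 81.02 F [-0.16 -0.83  0.17] rot [-2.899 -1.21  -0.   ] w 30.5
```

View pics/w8c.png

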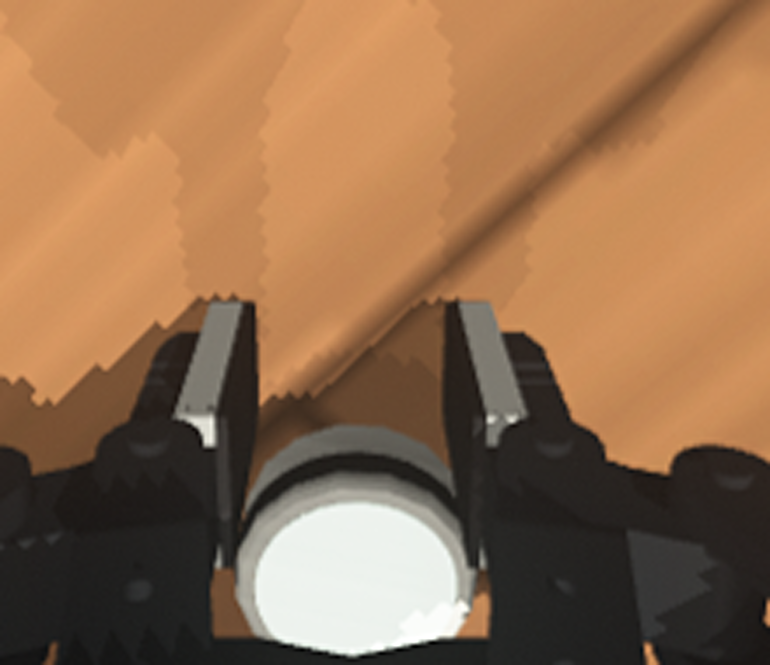

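View pics/s8c.png

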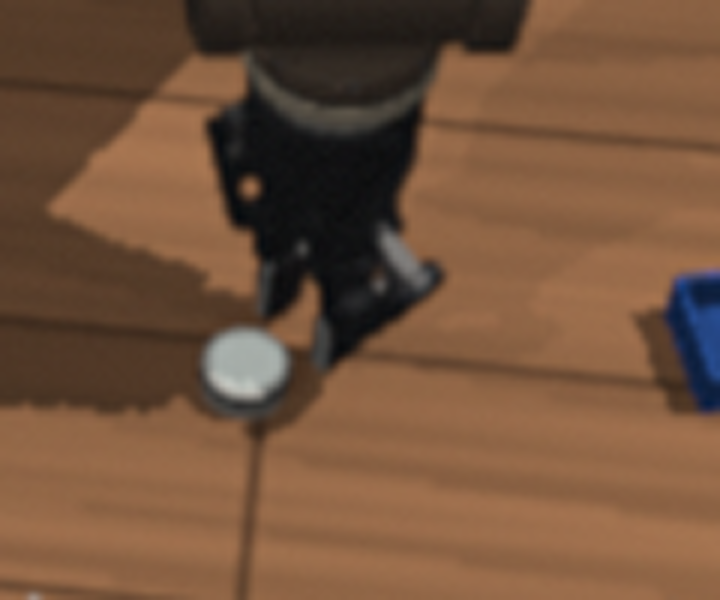

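The filter sits centred in front of the two fingertips with a small gap. I'll push along tool y.

Call:
{"name": "step_arm", "arguments": {
  "deltas": [
    {"dx": 0, "dy": 0.05, "dz": 0, "rx": 0, "ry": 0, "rz": 0, "claw": 0.294},
    {"dx": 0, "dy": 0.1, "dz": 0, "rx": 0, "ry": 0, "rz": 0, "claw": 0.294},
    {"dx": 0, "dy": 0.16, "dz": 0, "rx": 0, "ry": 0, "rz": 0, "claw": 0.294},
    {"dx": 0, "dy": 0.24, "dz": 0, "rx": 0, "ry": 0, "rz": 0, "claw": 0.294},
    {"dx": 0, "dy": 0.32, "dz": 0, "rx": 0, "ry": 0, "rz": 0, "claw": 0.294},
    {"dx": 0, "dy": 0.4, "dz": 0, "rx": 0, "ry": 0, "rz": 0, "claw": 0.294},
    {"dx": 0, "dy": 0.48, "dz": 0, "rx": 0, "ry": 0, "rz": 0, "claw": 0.294},
    {"dx": 0, "dy": 0.56, "dz": 0, "rx": 0, "ry": 0, "rz": 0, "claw": 0.294},
    {"dx": 0, "dy": 0.64, "dz": 0, "rx": 0, "ry": 0, "rz": 0, "claw": 0.294},
    {"dx": 0, "dy": 0.7, "dz": 0, "rx": 0, "ry": 0, "rz": 0, "claw": 0.294}
  ]
}}

```text
t: 10.5
ee_pos: [459.6, 73.5, 7.6]
tool_rot: [-2.9, -1.209, -0.0]
contact_force: [-0.3, 1.5, 0.3]
grip_width: 30.2
```

```bash
python3 - <<'E'
from h import *
o=st()
im=ctrl.snapshot("wrist");cv2.imwrite("pics/w9.png",im);crop(im,220,150,440,340,3.5,"pics/w9c.png")
im=ctrl.snapshot("scene");cv2.imwrite("pics/s9.png",im);crop(im,240,130,400,260,5,"pics/s9c.png")
E
```

```text
t 10.5 p [459.59  73.52   7.58] rail -185.93 38.95 F [-0.28  1.54  0.31] rot [-2.9   -1.209 -0.   ] w 30.2
```

View pics/w9c.png

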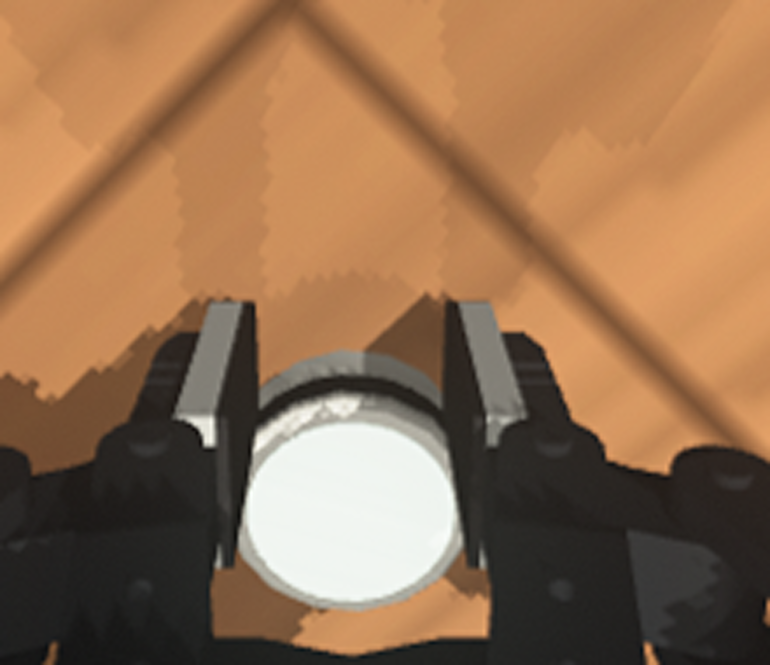

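View pics/s9c.png

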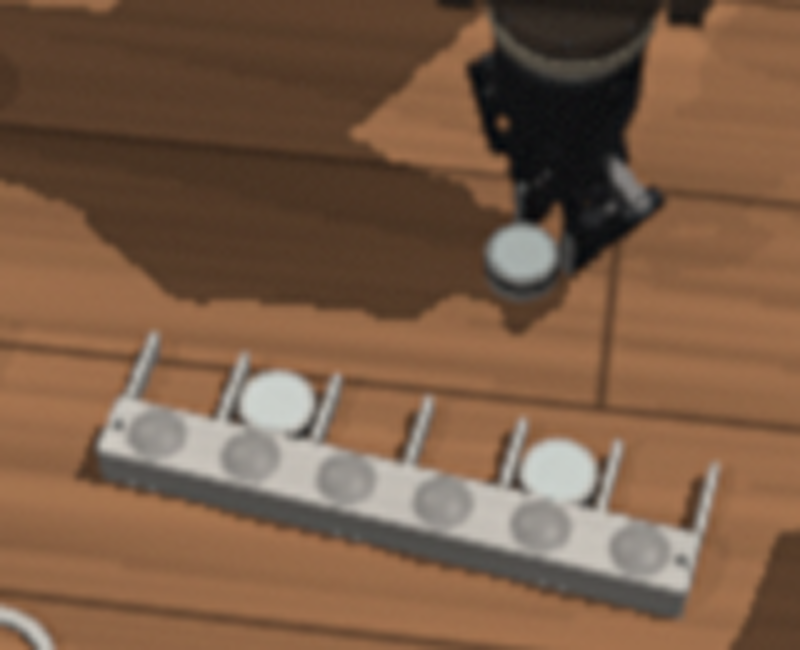

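Good: the filter is cupped between the tips and moving toward the third gap, between the fin at crop (330,405) and the one at (420,430). Continuing.

Call:
{"name": "step_arm", "arguments": {
  "deltas": [
    {"dx": 0, "dy": 0.05, "dz": 0, "rx": 0, "ry": 0, "rz": 0, "claw": 0.294},
    {"dx": 0, "dy": 0.12, "dz": 0, "rx": 0, "ry": 0, "rz": 0, "claw": 0.294},
    {"dx": 0, "dy": 0.2, "dz": 0, "rx": 0, "ry": 0, "rz": 0, "claw": 0.294},
    {"dx": -0.005, "dy": 0.28, "dz": 0, "rx": 0, "ry": 0, "rz": 0, "claw": 0.294},
    {"dx": -0.01, "dy": 0.36, "dz": 0, "rx": 0, "ry": 0, "rz": 0, "claw": 0.294},
    {"dx": -0.01, "dy": 0.44, "dz": 0, "rx": 0, "ry": 0, "rz": 0, "claw": 0.294},
    {"dx": -0.015, "dy": 0.52, "dz": 0, "rx": 0, "ry": 0, "rz": 0, "claw": 0.294},
    {"dx": -0.015, "dy": 0.6, "dz": 0, "rx": 0, "ry": 0, "rz": 0, "claw": 0.294},
    {"dx": -0.015, "dy": 0.68, "dz": 0, "rx": 0, "ry": 0, "rz": 0, "claw": 0.294},
    {"dx": -0.015, "dy": 0.74, "dz": 0, "rx": 0, "ry": 0, "rz": 0, "claw": 0.294},
    {"dx": -0.015, "dy": 0.78, "dz": 0, "rx": 0, "ry": 0, "rz": 0, "claw": 0.294},
    {"dx": -0.015, "dy": 0.78, "dz": 0, "rx": 0, "ry": 0, "rz": 0, "claw": 0.294}
  ]
}}

```text
t: 11.8
ee_pos: [513.7, 17.8, 7.6]
tool_rot: [2.9, 1.209, 0.0]
contact_force: [0.2, -0.5, -0.2]
grip_width: 30.3
```

```bash
python3 - <<'E'
from h import *
o=st()
im=ctrl.snapshot("scene");cv2.imwrite("pics/s10.png",im);crop(im,240,130,400,260,5,"pics/s10c.png")
E
```

```text
t 11.8 p [513.72  17.78   7.57] rail -124.36 -8.45 F [ 0.22 -0.46 -0.23] rot [2.9   1.209 0.   ] w 30.3
```

View pics/s10c.png

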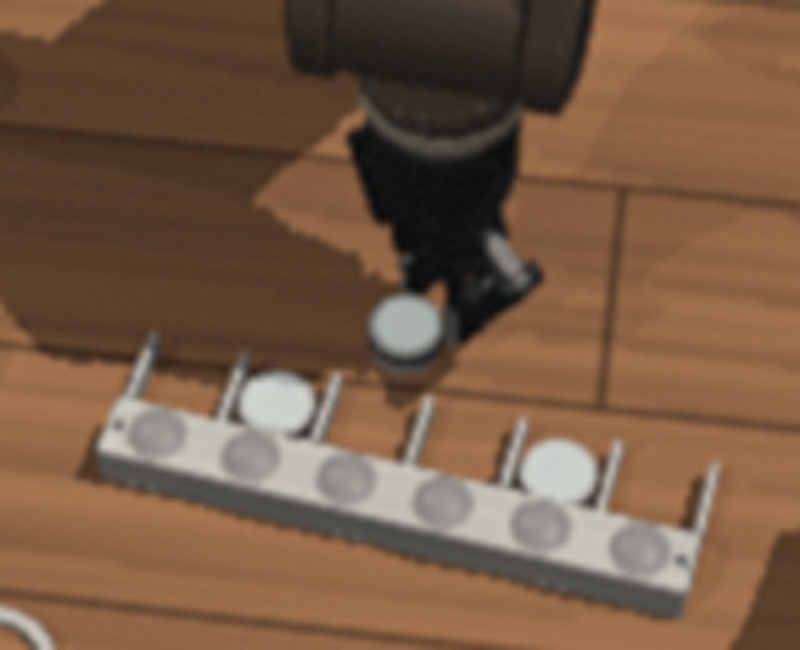

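The filter is in front of the third gap, at crop (405,325). I'll back off, turn square to the rack and narrow the fingers.

Call:
{"name": "step_arm", "arguments": {
  "deltas": [
    {"dx": 0, "dy": -0.15, "dz": 0, "rx": 0, "ry": 0, "rz": 0, "claw": 0.294},
    {"dx": 0, "dy": -0.3, "dz": 0, "rx": 0, "ry": 0, "rz": 0, "claw": 0.294},
    {"dx": 0, "dy": -0.3, "dz": 0, "rx": 0, "ry": 0, "rz": -0.02, "claw": 0.81},
    {"dx": 0, "dy": -0.3, "dz": 0, "rx": 0, "ry": 0, "rz": -0.04, "claw": 0.81},
    {"dx": 0, "dy": -0.3, "dz": 0, "rx": 0, "ry": 0, "rz": -0.06, "claw": 0.81},
    {"dx": 0, "dy": -0.3, "dz": 0, "rx": 0, "ry": 0, "rz": -0.08, "claw": 0.81},
    {"dx": 0, "dy": -0.3, "dz": 0, "rx": 0, "ry": 0, "rz": -0.1014, "claw": 0.81},
    {"dx": -0.12, "dy": -0.18, "dz": 0, "rx": 0, "ry": 0, "rz": -0.1014, "claw": 0.81},
    {"dx": -0.228, "dy": -0.06, "dz": 0, "rx": 0, "ry": 0, "rz": -0.1014, "claw": 0.81},
    {"dx": -0.228, "dy": -0.06, "dz": 0, "rx": 0, "ry": 0, "rz": -0.1014, "claw": 0.81}
  ]
}}

```text
t: 12.85
ee_pos: [492.2, 6.1, 7.7]
tool_rot: [-2.375, -2.056, 0.0]
contact_force: [-0.7, -0.2, -0.6]
grip_width: 8.0
```

```bash
python3 - <<'E'
from h import *
o=st()
c=ctrl.calibration("wrist");im=ctrl.snapshot("wrist");cv2.imwrite("pics/w11.png",im)
im2=ctrl.snapshot("scene");cv2.imwrite("pics/s11.png",im2);crop(im2,240,130,400,260,5,"pics/s11c.png")
T=R.from_rotvec(o['tool_rot']);ex=np.array([.9897,-.1435]);ey=np.array([.1435,.9897]);ro=np.array([638,8.3])-30*ex
for n,i,cc in(("w",im,c),("s",im2,ctrl.calibration("scene"))):
    g=cv2.cvtColor(i,cv2.COLOR_BGR2HSV)
    m=((g[...,1]<45)&(g[...,2]>120)).astype(np.uint8)
    for k in cv2.findContours(m,0,1)[0]:
        if cv2.contourArea(k)<90:continue
        e=cv2.fitEllipse(k);p=ray(cc,e[0],18)[0]
        if abs((p-ro)@ex+75)<200 and abs((p-ro)@ey)<150: print(n,np.round(e[0],1),np.round(e[1],1),p.round(1),"rack",((p-ro)@ex).round(1),((p-ro)@ey).round(1),"tool",T.inv().apply(np.r_[p,0]-o['ee_pos']).round(1))
E
```

```text
t 12.85 p [492.21   6.08   7.66] rail -143.96 -23.12 F [-0.75 -0.17 -0.59] rot [-2.375 -2.056  0.   ] w 8.0
w [586.  374.6] [29.1 48.2] [593.4 155.9] rack -35.3 139.7 tool [162.8  78.7   7.6]
w [319.8 316.1] [28.4 55. ] [ 5.269e+02 -1.000e-01] rack -78.7 -24.2 tool [-1.1 35.2  7.6]
w [336.7 255.8] [10.  48.3] [490.2  14.4] rack -117.2 -15.2 tool [ 7.9 -3.2  7.7]
w [303.2 253.5] [ 8.4 49.5] [486.3  -3. ] rack -118.5 -33.0 tool [-9.8 -4.6  7.7]
s [321.4 223.4] [ 26.6 131.9] [618.9  13.7] rack 10.3 2.6 tool [ 25.7 124.3   7.6]
s [320.9 194.7] [11.9 14.4] [532.1   0.9] rack -73.8 -22.6 tool [ 0.6 40.2  7.6]
```

View pics/w11.png

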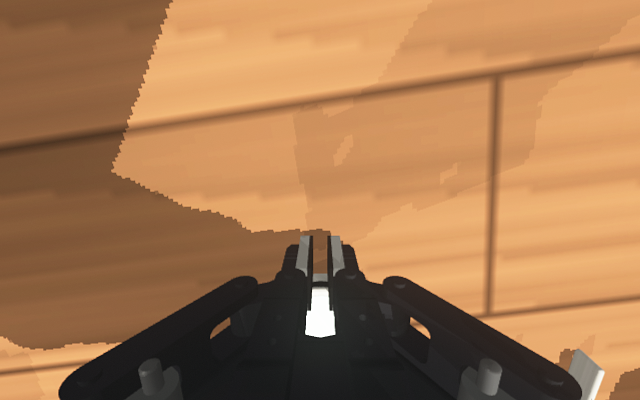

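View pics/s11c.png

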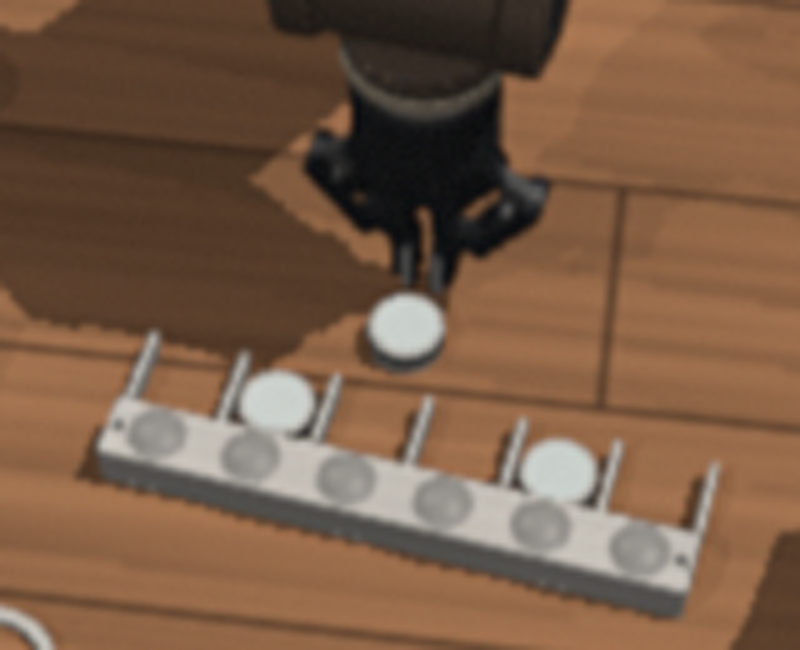

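The filter is squarely ahead at rack y of about -23.5, with the gap centre at -25. I'll shift 1 mm and push into the mouth.

Call:
{"name": "step_arm", "arguments": {
  "deltas": [
    {"dx": -0.012, "dy": 0.04, "dz": 0, "rx": 0, "ry": 0, "rz": 0, "claw": 0.81},
    {"dx": -0.012, "dy": 0.08, "dz": 0, "rx": 0, "ry": 0, "rz": 0, "claw": 0.81},
    {"dx": -0.012, "dy": 0.12, "dz": 0, "rx": 0, "ry": 0, "rz": 0, "claw": 0.81},
    {"dx": -0.012, "dy": 0.17, "dz": 0, "rx": 0, "ry": 0, "rz": 0, "claw": 0.81},
    {"dx": -0.012, "dy": 0.22, "dz": 0, "rx": 0, "ry": 0, "rz": 0, "claw": 0.81},
    {"dx": -0.012, "dy": 0.27, "dz": 0, "rx": 0, "ry": 0, "rz": 0, "claw": 0.81},
    {"dx": -0.012, "dy": 0.3, "dz": 0, "rx": 0, "ry": 0, "rz": 0, "claw": 0.81},
    {"dx": -0.012, "dy": 0.3, "dz": 0, "rx": 0, "ry": 0, "rz": 0, "claw": 0.81}
  ]
}}

```text
t: 13.75
ee_pos: [523.1, 0.5, 7.6]
tool_rot: [2.375, 2.056, 0.001]
contact_force: [-0.3, -0.9, 0.2]
grip_width: 8.1
```

```bash
python3 - <<'E'
from h import *
o=st()
im2=ctrl.snapshot("scene");cv2.imwrite("pics/s12.png",im2);crop(im2,260,140,380,240,6.5,"pics/s12c.png")
E
```

```text
t 13.75 p [523.05   0.55   7.56] rail -112.65 -24.17 F [-0.3  -0.91  0.17] rot [2.375e+00 2.056e+00 1.000e-03] w 8.1
```

View pics/s12c.png

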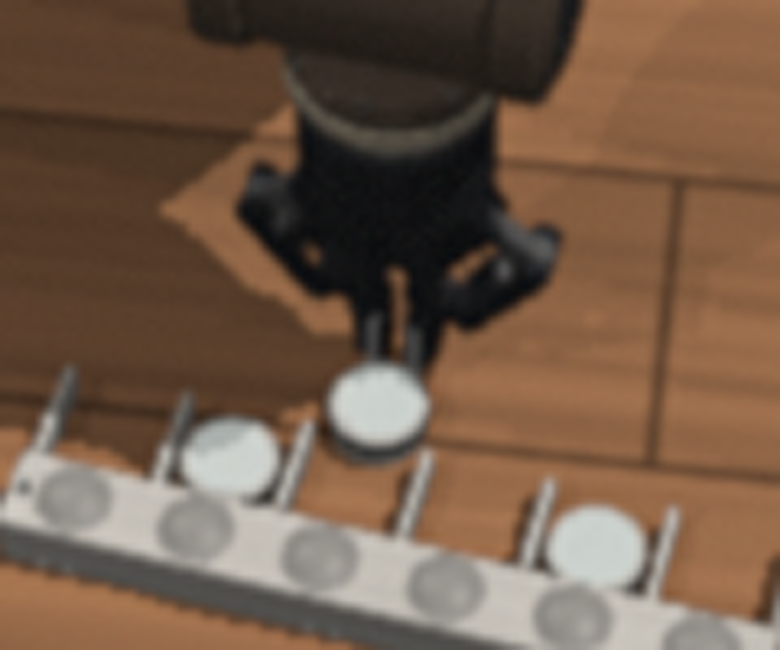

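The filter is centred on the gap line within about 0.5 mm, at crop (378,404). Pushing in.

Call:
{"name": "step_arm", "arguments": {
  "deltas": [
    {"dx": 0, "dy": 0.04, "dz": 0, "rx": 0, "ry": 0, "rz": 0, "claw": 0.81},
    {"dx": 0, "dy": 0.08, "dz": 0, "rx": 0, "ry": 0, "rz": 0, "claw": 0.81},
    {"dx": 0, "dy": 0.12, "dz": 0, "rx": 0, "ry": 0, "rz": 0, "claw": 0.81},
    {"dx": 0, "dy": 0.16, "dz": 0, "rx": 0, "ry": 0, "rz": 0, "claw": 0.81},
    {"dx": 0, "dy": 0.2, "dz": 0, "rx": 0, "ry": 0, "rz": 0, "claw": 0.81},
    {"dx": 0, "dy": 0.24, "dz": 0, "rx": 0, "ry": 0, "rz": 0, "claw": 0.81},
    {"dx": 0, "dy": 0.28, "dz": 0, "rx": 0, "ry": 0, "rz": 0, "claw": 0.81},
    {"dx": 0, "dy": 0.32, "dz": 0, "rx": 0, "ry": 0, "rz": 0, "claw": 0.81},
    {"dx": 0, "dy": 0.34, "dz": 0, "rx": 0, "ry": 0, "rz": 0, "claw": 0.81},
    {"dx": 0, "dy": 0.34, "dz": 0, "rx": 0, "ry": 0, "rz": 0, "claw": 0.81}
  ]
}}

```text
t: 14.8
ee_pos: [556.5, -4.3, 7.6]
tool_rot: [2.375, 2.056, 0.0]
contact_force: [0.2, 0.3, 0.0]
grip_width: 8.3
```

```bash
python3 - <<'E'
from h import *
o=st()
im2=ctrl.snapshot("scene");cv2.imwrite("pics/s13.png",im2);crop(im2,260,140,380,240,6.5,"pics/s13c.png")
E
```

```text
t 14.8 p [556.54  -4.26   7.59] rail -78.82 -24.12 F [0.19 0.31 0.05] rot [2.375 2.056 0.   ] w 8.3
```

View pics/s13c.png

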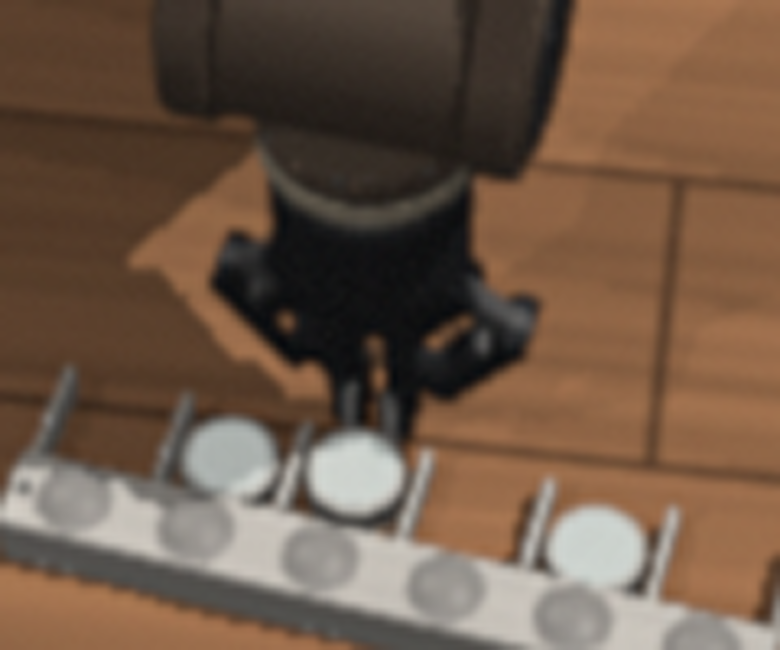

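It is in the gap with about 10 mm to go. I'll push slowly and watch the force.

Call:
{"name": "step_arm", "arguments": {
  "deltas": [
    {"dx": 0, "dy": 0.02, "dz": 0, "rx": 0, "ry": 0, "rz": 0, "claw": 0.81},
    {"dx": 0, "dy": 0.04, "dz": 0, "rx": 0, "ry": 0, "rz": 0, "claw": 0.81},
    {"dx": 0, "dy": 0.06, "dz": 0, "rx": 0, "ry": 0, "rz": 0, "claw": 0.81},
    {"dx": 0, "dy": 0.08, "dz": 0, "rx": 0, "ry": 0, "rz": 0, "claw": 0.81},
    {"dx": 0, "dy": 0.08, "dz": 0, "rx": 0, "ry": 0, "rz": 0, "claw": 0.81}
  ]
}}

```text
t: 15.35
ee_pos: [564.5, -5.4, 7.6]
tool_rot: [2.375, 2.056, 0.0]
contact_force: [-0.6, -0.5, 0.4]
grip_width: 7.7
```

Call:
{"name": "step_arm", "arguments": {
  "deltas": [
    {"dx": 0, "dy": 0.01, "dz": 0, "rx": 0, "ry": 0, "rz": 0, "claw": 0.81},
    {"dx": 0, "dy": 0.015, "dz": 0, "rx": 0, "ry": 0, "rz": 0, "claw": 0.81},
    {"dx": 0, "dy": 0.015, "dz": 0, "rx": 0, "ry": 0, "rz": 0, "claw": 0.81}
  ]
}}

```text
t: 15.65
ee_pos: [565.7, -5.6, 7.6]
tool_rot: [-2.375, -2.056, -0.0]
contact_force: [0.4, 0.7, 0.2]
grip_width: 8.5
```

Call:
{"name": "step_arm", "arguments": {
  "deltas": [
    {"dx": 0, "dy": 0.01, "dz": 0, "rx": 0, "ry": 0, "rz": 0, "claw": 0.81},
    {"dx": 0, "dy": 0.01, "dz": 0, "rx": 0, "ry": 0, "rz": 0, "claw": 0.81}
  ]
}}

```text
t: 15.85
ee_pos: [566.8, -5.7, 7.6]
tool_rot: [2.375, 2.056, 0.0]
contact_force: [-0.0, 0.8, -0.3]
grip_width: 8.8
```

Call:
{"name": "step_arm", "arguments": {
  "deltas": [
    {"dx": 0, "dy": 0.01, "dz": 0, "rx": 0, "ry": 0, "rz": 0, "claw": 0.81},
    {"dx": 0, "dy": 0.01, "dz": 0, "rx": 0, "ry": 0, "rz": 0, "claw": 0.81}
  ]
}}

```text
t: 16.05
ee_pos: [567.8, -5.9, 7.6]
tool_rot: [2.375, 2.056, 0.0]
contact_force: [-0.3, 0.1, 0.3]
grip_width: 8.3
```

Call:
{"name": "step_arm", "arguments": {
  "deltas": [
    {"dx": 0, "dy": 0.01, "dz": 0, "rx": 0, "ry": 0, "rz": 0, "claw": 0.81},
    {"dx": 0, "dy": 0.01, "dz": 0, "rx": 0, "ry": 0, "rz": 0, "claw": 0.81}
  ]
}}

```text
t: 16.25
ee_pos: [568.8, -6.0, 7.6]
tool_rot: [2.375, 2.056, 0.0]
contact_force: [0.1, -0.3, 1.4]
grip_width: 8.1
```

```bash
python3 - <<'E'
from h import *
o=st()
im2=ctrl.snapshot("scene");cv2.imwrite("pics/s14.png",im2);crop(im2,260,140,380,240,6.5,"pics/s14c.png")
E
```

```text
t 16.25 p [568.76  -6.02   7.61] rail -66.47 -24.11 F [ 0.14 -0.27  1.42] rot [2.375 2.056 0.   ] w 8.1
```

View pics/s14c.png

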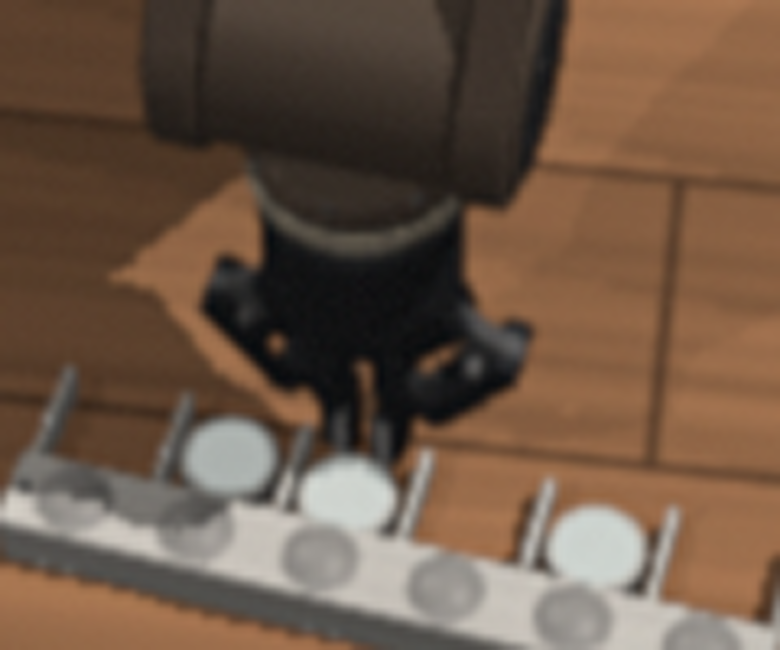

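It is already about 4 mm deeper than the stored filters, with no stop felt yet. Continuing in small steps.

Call:
{"name": "step_arm", "arguments": {
  "deltas": [
    {"dx": 0, "dy": 0.01, "dz": 0, "rx": 0, "ry": 0, "rz": 0, "claw": 0.81},
    {"dx": 0, "dy": 0.01, "dz": 0, "rx": 0, "ry": 0, "rz": 0, "claw": 0.81}
  ]
}}

```text
t: 16.5
ee_pos: [569.3, -6.1, 7.5]
tool_rot: [-2.375, -2.056, 0.001]
contact_force: [-2.6, 0.7, 0.7]
grip_width: 8.0
```

Call:
{"name": "step_arm", "arguments": {
  "deltas": [
    {"dx": 0, "dy": 0.01, "dz": 0, "rx": 0, "ry": 0, "rz": 0, "claw": 0.81},
    {"dx": 0, "dy": 0.01, "dz": 0, "rx": 0, "ry": 0, "rz": 0, "claw": 0.81}
  ]
}}

```text
t: 16.7
ee_pos: [569.5, -6.1, 7.5]
tool_rot: [-2.373, -2.055, 0.003]
contact_force: [-6.2, -0.5, 2.9]
grip_width: 7.9
```

The force rose to 6 N and the tip stopped, so the filter is home against the rail. Backing off, then lifting.

Call:
{"name": "step_arm", "arguments": {
  "deltas": [
    {"dx": 0, "dy": -0.02, "dz": 0, "rx": 0, "ry": 0, "rz": 0, "claw": 0.81},
    {"dx": 0, "dy": -0.05, "dz": 0, "rx": 0, "ry": 0, "rz": 0, "claw": 0.81},
    {"dx": 0, "dy": -0.15, "dz": 0, "rx": 0, "ry": 0, "rz": 0, "claw": 0.81},
    {"dx": 0, "dy": -0.4, "dz": 0, "rx": 0, "ry": 0, "rz": 0, "claw": 0.81},
    {"dx": 0, "dy": -0.5, "dz": 0, "rx": 0, "ry": 0, "rz": 0, "claw": 0.81},
    {"dx": 0, "dy": -0.5, "dz": -0.3, "rx": 0, "ry": 0, "rz": 0, "claw": 0.81},
    {"dx": 0, "dy": -0.5, "dz": -0.7, "rx": 0, "ry": 0, "rz": 0, "claw": 0.81},
    {"dx": 0, "dy": -0.8, "dz": -0.9, "rx": 0, "ry": 0, "rz": 0, "claw": 0.81},
    {"dx": 0, "dy": -0.9, "dz": -1.0, "rx": 0, "ry": 0, "rz": 0, "claw": 0.81},
    {"dx": 0, "dy": -0.9, "dz": -1.0, "rx": 0, "ry": 0, "rz": 0, "claw": 0.81}
  ]
}}

```text
t: 17.7
ee_pos: [481.1, 6.7, 108.7]
tool_rot: [2.374, 2.056, 0.002]
contact_force: [0.5, -0.4, -0.9]
grip_width: 8.2
```

Call:
{"name": "step_arm", "arguments": {
  "deltas": [
    {"dx": 0.3, "dy": 0, "dz": -0.4, "rx": 0, "ry": 0, "rz": 0, "claw": 0.81},
    {"dx": 0.7, "dy": 0, "dz": -0.7, "rx": 0, "ry": 0, "rz": 0, "claw": 0.81},
    {"dx": 1.0, "dy": 0, "dz": -1.0, "rx": 0, "ry": 0, "rz": 0, "claw": 0.81},
    {"dx": 1.0, "dy": 0, "dz": -1.0, "rx": 0, "ry": 0, "rz": 0, "claw": 0.81},
    {"dx": 1.0, "dy": 0, "dz": -1.0, "rx": 0, "ry": 0, "rz": 0, "claw": 0.81}
  ]
}}

```text
t: 18.2
ee_pos: [496.3, 106.0, 206.9]
tool_rot: [2.373, 2.058, -0.0]
contact_force: [-1.0, -0.4, -0.0]
grip_width: 8.6
```

```bash
python3 - <<'E'
from h import *
o=st()
c=ctrl.calibration("wrist");im=ctrl.snapshot("wrist");cv2.imwrite("pics/w15.png",im)
im2=ctrl.snapshot("scene");cv2.imwrite("pics/s15.png",im2);crop(im2,245,155,405,275,5,"pics/s15c.png")
a=cv2.imread("pics/scene0.png");d=cv2.absdiff(a,im2).max(2);crop(d,0,0,640,400,1.2,"pics/diff.png")
def crn(p,x0,y0,s): return (np.array(p)+.5)/s+[x0,y0]-.5
ex=np.array([.9897,-.1435]);ey=np.array([.1435,.9897]);ro=np.array([640,9.5])-30*ex
for n,i in(("before",a),("after",im2)):
    g=cv2.cvtColor(i,cv2.COLOR_BGR2HSV); m=((g[...,2]>190)&(g[...,1]<40)).astype(np.uint8)
    for k in cv2.findContours(m,0,1)[0]:
        if cv2.contourArea(k)>60:
            mm=cv2.moments(k);u=(mm["m10"]/mm["m00"],mm["m01"]/mm["m00"]);p=ray(ctrl.calibration("scene"),u,18)[0]
            print(n,np.round(u,1),cv2.contourArea(k),((p-ro)@ex).round(1),((p-ro)@ey).round(1))
E
```

```text
t 18.2 p [496.34 105.98 206.87] rail -154.21 76.34 F [-0.96 -0.44 -0.04] rot [ 2.373  2.058 -0.   ] w 8.6
before [351.3 223.8] 89.5 -10.5 74.3
before [294.9 209.9] 78.0 -11.9 -75.7
before [192.9 198.9] 103.5 27.3 -344.0
before [360.6 169.7] 64.5 -183.4 57.8
after [357.3 237.6] 62.5 24.1 98.2
after [351.3 223.9] 98.5 -10.2 74.2
after [315.  220.2] 149.5 3.8 -17.0
after [294.9 209.9] 94.0 -12.0 -75.7
after [193.3 198.7] 140.5 26.4 -343.2
```

View pics/s15c.png

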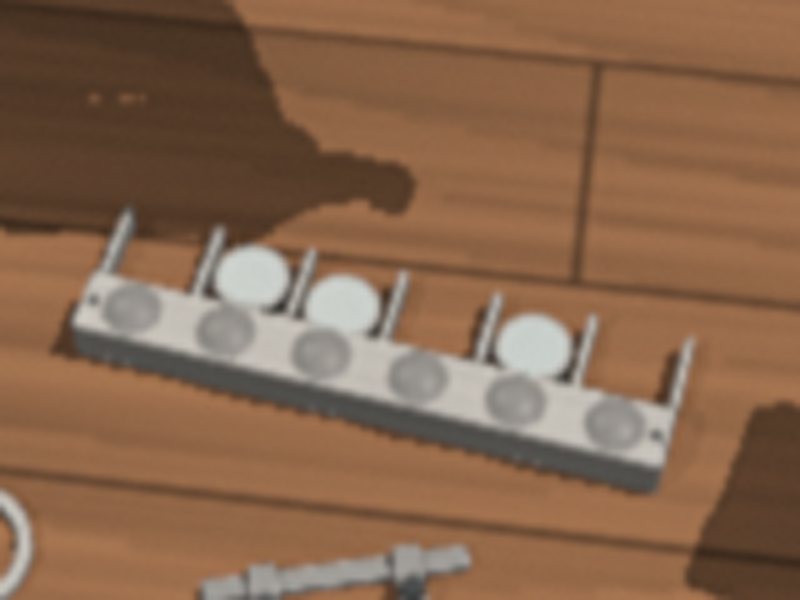

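View pics/w15.png

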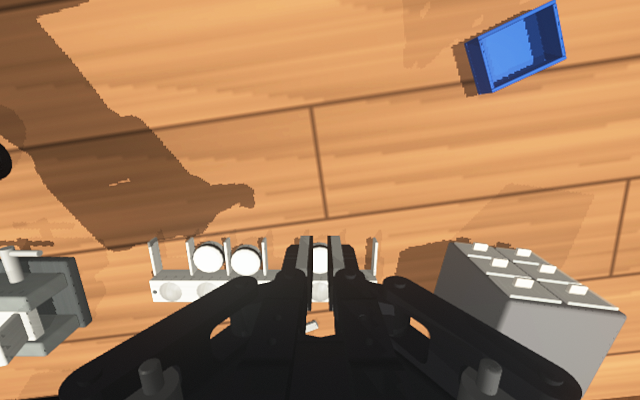

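View pics/diff.png

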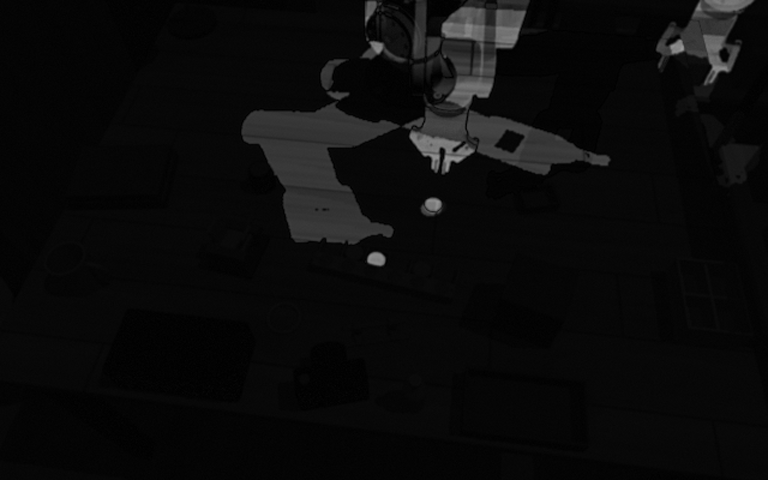

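The filter sits in the third gap, at crop (343,305), deeper than the stored ones, which have not moved. The before/after difference shows only the filter, the arm and its shadow. One relative check in the top view before handing in.

```bash
python3 - <<'E'
from h import *
im=ctrl.snapshot("top");cv2.imwrite("pics/t16.png",im);crop(im,225,145,385,275,5,"pics/t16c.png")
E
```

```text
(no output)
```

View pics/t16c.png

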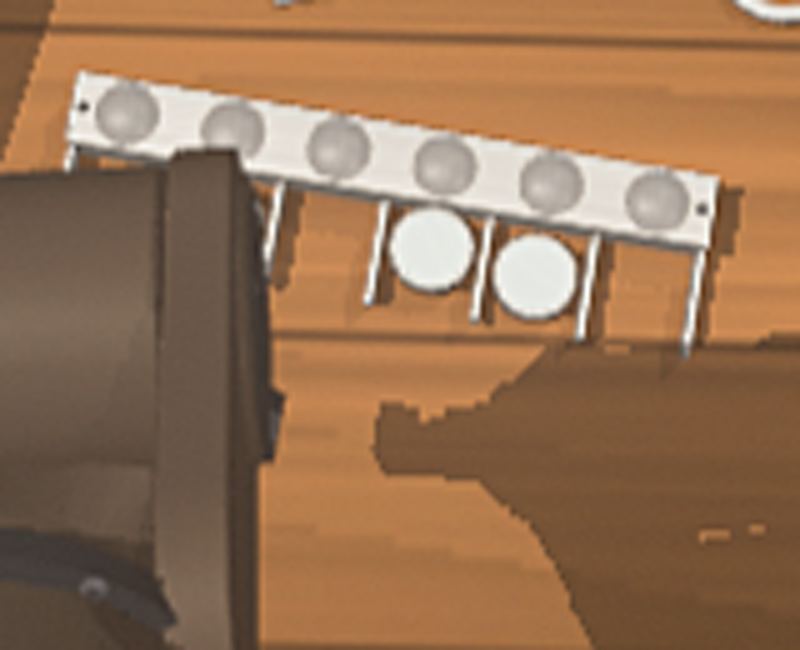

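The top view agrees: the filter is in the third gap from the clamp end, against the rail and about 4 mm deeper than the stored one. The robot is clear.

```bash
python3 - <<'E'
from rig import ctrl
print(ctrl.get_obs()['t']);print(ctrl.finish_job())
E
```

```text
18.35
the job is handed in; nothing more can be done
None
```

The loose filter is in the third gap from the clamp end (rack y = -25 mm), pushed home against the rail. The job was handed in at about 18 s of the 64 s allowed.

- **Feeling for the gap:** The clamp stands at the right (-y) end of the rack. I slid the closed fingertip along the rail about 1 mm above its top. It felt 3–4 N over each of the first three studs and almost nothing at the two checks between them. I stopped on the third stud and lifted straight off, well short of the fourth.
- **Pushing the filter:** I pushed the filter along the bench between the two fingertips, first diagonally, then straight into the gap. At the end the tip stopped and the force rose to about 6 N, which I took as the filter reaching the rail.
- **Last checks:** The scene and top views show the filter in the third gap, about 4 mm deeper than the stored filters. Both stored filters are where they were in the scene view, and comparing before and after pictures showed only the filter, the arm and its shadow changed. The robot was touching nothing.
- **What disagreed:**
  - The three cameras placed the rail up to 3 mm apart, so I relied on the force stop for the final position rather than on coordinates.
  - A last scene measurement of the pushed filter was no use because its outline merged with the rail, so its depth rests on the force stop and on comparing it with the stored filters.

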